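# Hook the board tray out to its sprung stop

### The job

Pick up the orange-handled hook tool, drop its prong into the pull loop on the board tray and drag the tray out of the test enclosure until it leans firmly on its sprung stop, without yanking, and hold it there for a moment. Then unhook, leaving the tray drawn out, and lay the hook tool upright back on the middle of the blue mat. The rig may be live, so never touch the tray with the gripper or arm, and leave everything else on the bench alone.

Things in the scene. Friction and masses are not known exactly. Their poses are not given: they have to be found in the camera images.
- hook_handle (a point): Centre of the hook tool's orange handle, a block 90 mm long (x), 30 mm wide (y), 44 mm high (z); this point is 22 mm above its underside. It stands upright on the blue mat. x points along the handle to the hook, z up. A 7 mm steel rod runs forward 16 mm above this point and, 100 mm ahead (+x) of it, turns down as a prong that ends 19 mm below this point.
- hook_tip (a point): Lower end of the prong, on its centre line: 100 mm ahead (+x) of hook_handle and 14 mm below it; the metal ends 5 mm lower. Axes as hook_handle.
- pull_loop (a point): Centre of the opening of the red steel pull loop on the tray's front: a flat level U of 6 mm bar, opening 23 mm along x, 20 mm along y, free above and below, bars at this height (55 mm above the bench). The bar nearest the robot is centred 14.5 mm to -x of this point; the tray's yellow front plate begins 11.5 mm to +x and rises 7 mm above it. x points into the enclosure, z up.
- tray: Board tray: blue with yellow front plate, 144 mm wide, 200 mm long, 56 mm high, about 0.7 kg (varies), loose in the enclosure's bay with 3 mm play each side; slides on the bay's floor and apron, which takes about 1 to 6 N. Origin: foot of the front plate's outer face, mid width. x points into the enclosure: drag it to -x.
- rig: White test enclosure, fixed: 250 mm deep, 190 mm wide, 82 mm high, its bay open towards the robot. Origin: on the bench, middle of the bay's mouth; x points into the bay, z up. An aluminium apron, 6 mm thick with side rails to 18 mm above the bench, runs from the mouth 170 mm to -x; the tray's sprung stop stands on it.
- mat: Blue bench mat, fixed, 240 x 280 x 3 mm; origin in the middle of its underside. The hook tool lies on it and goes back on it.
- hook: The hook tool as a whole, 0.14 kg; origin at the handle's underside, 22 mm under hook_handle, axes the same. To use it, lower the prong into the pull loop from above, tool x along the bay's x, until the loop's bar is at about the height of the handle's centre. Grip it firmly enough for a 20 N pull along x.
- driver: red-handled screwdriver lying on the blue mat, about 170 mm long; keep clear of it
- meter: yellow handheld multimeter lying on the bench, 160 x 80 x 34 mm; bystander
- spool: solder spool standing on the bench, 56 mm across, 46 mm high; bystander
- cleaner: white plastic bottle, 52 mm across, 130 mm high; bystander
- bin: red open parts bin, 80 x 120 x 50 mm; bystander
- board: loose blue circuit board, 100 x 70 mm; bystander
- mug: white mug, 80 mm across, 95 mm high; bystander
- apron (a point): A point on the apron's top, mid width, 75 mm before the bay's mouth. The stop on it: two black pads 58 to 70 mm left and right of the middle, under 36 mm high, set differently each time (place not reported): the tray meets them 30 to 100 mm from its start. They yield 2.2 N per mm for 12 mm, then are solid. Firmly on: pull of 10 to 25 N, best about 15, tray still, for half a second. Easing off, it springs back a little.
There are look-alikes about, which are no part of the job. Leave any pink look-alike of the hook alone.

How it is judged:
By the outcome, as a careful person would: the job done as asked, in the order asked, and still so for the second after the job is handed in, with the robot touching nothing.
It also fails if it takes over 72 s, if anything falls off the work surface, if the arm or the gripper's body presses on something with over 40 N, if the wrist force passes 120 N, or if a joint passes its speed limit or range.

### The arm

A 7-joint arm with a two-finger parallel gripper is mounted at the origin on the work surface. World frame = base frame: x ahead of the robot, y to its left, z up, the work surface at z = 0. Lengths are in m, angles in rad, forces in N, time in s.
With the tool pointing down it reaches from about 0.4 to 0.875 m from the base axis. Payload 19.3 kg.
Tool frame: the origin (TCP) lies midway between the tips of the shut fingers; the grasp point (between the pads) lies 19 mm behind it (bot.grip_point_offset is the distance from the TCP to the grasp point, in m); z points along the fingers, y is the direction in which the jaws open and shut (so a half turn about z gives the same grasp; the last joint's range is limited). The gripper opens to 85 mm and grips with 20 to 120 N. Pads are 22 mm wide; open, the fingers measure 114 mm over their backs; the gripper's body (76 mm by 85 mm) begins 54 mm behind the grasp point. The pads swing forward as they close: fully open they stand 13 mm farther back than shut.
Start: joints at [-1.333, 0.521, -0.036, 1.599, 0.021, 1.021, -0.113], TCP at [0.189, 0.596, 0.191] pointing down, gripper open.
Joint ranges: [-2.91, 2.91], [-0.3, 2.13], [-1.5, 1.42], [0.17, 2.43], [-1.26, 4.41], [0.16, 1.93], [-2.52, 2.52]. Speed limits (rad/s): [1.89, 1.89, 2.39, 2.39, 3.01, 3.01, 3.01].

### API

Orientations are given as [roll, pitch, yaw] about the fixed x, y, z axes, in that order (R = Rz(yaw) Ry(pitch) Rx(roll)).
In Python, from workcell import bot, viewer, workorder gives the robot as it stands.
- The arm moves only by the tool move_arm, never from a script. Its argument "plan" is a list of rows, each a list of 6 numbers: the shift along the tool's x, y, z scaled (see below), then the turn, a rotation vector about the tool's x, y, z scaled (see below). A call has 1 to 5 rows; each row shifts and turns the commanded pose from where the row before left it, along the tool's axes as they then stand; what a row does not reach is not made up. The controller multiplies each number of a shift by 0.025 m and each number of a turn by pi rad. A row lasts 1/10 s, in which the tool goes at most 50 mm and 8.59 degrees, less where a joint would pass 70% of its speed; a pose out of reach is approached as far as the arm can. A call with a number of a shift or a turn outside -1 to 1 is refused whole. A call with a gripper value outside its range is refused whole. "claw" is the closure, from -1 (fully open) to 1 (shut), so that 0 is half open, set as the call begins (left out, the last holds). The fingers move at their own pace and stop on an object; "force" is the grip in N (left out, the last holds). Time passes only in rows, so rows that do not move let the fingers close. It gives the time, the measured TCP pose, the force and the opening at its end, in the units of the state.
- bot.observe(): the state, without advancing time (a new reading comes with each control period).
- viewer.grab_frame(name): name is "scene" or "top"; returns the picture (384x512x3 uint8, red, green, blue); there is no depth.
- viewer.camera_info(name): a dict with "K" (3x3 intrinsics, pixels), "R" (3x3) and "t" (3): a world point X has camera coordinates R X + t. Camera axes: x right, y down, z forward; pixel columns grow to the right and rows downward; lengths in m; the calibration is good to about 2 mm. A picture is of the moment at which its call begins. camera_info takes no time and is no camera call.
- workorder.job_done(): hands the job in, once; it reports no verdict.
The state is a dict: "clock": time; "qpos": joint angles; "qd": joint speeds; "joint_efforts": joint torques, N m; "position": TCP position; "tool_rot": TCP orientation; "force": force on the tool from outside, world axes, zero at the start; "moment": the same for the moment, N m; "grip_width": finger opening in m.
Only numpy, scipy, OpenCV 4.12 (cv2) and the standard library are available. Lean on these libraries where they do the work, as an engineer would, in place of code of your own. Each camera call takes 0.05 s, during which the arm holds its last target.

## Working session

There is one attempt and no reset: what is moved stays moved. The work goes in short steps, Python scripts to look and compute and a tool call to move; the robot and the scene stay as the last step left them, time stands still between calls to the robot, and variables do not carry over. Pictures are saved under pics/ and viewed, and the job is handed in when it is done.

Besides the shell and the picture viewer there is one more tool, called after "Emit:" as a command line: name --pt "numbers of a row" for each row, then --argument value for the rest. move_arm: Moves the arm, as the interface text tells. Shifts and turns lie within -1 to 1; 1 stands for 0.025 m of shift or pi rad of turn. Its arguments: {"type":"object","properties":{"plan":{"type":"array","items":{"type":"array","items":{"type":"number"}}},"claw":{"type":"number"},"force":{"type":"number"}},"required":["plan"]}

```bash
ls; mkdir -p pics
python3 - <<'E'
from workcell import bot, viewer, workorder
import cv2
for n in ["scene","top"]:
    im=viewer.grab_frame(n); cv2.imwrite(f"pics/{n}0.png",im[:,:,::-1])
    i=viewer.camera_info(n); print(n,i)
print(bot.observe(), bot.grip_point_offset)
E
```

```text
pics
scene {'K': array([[443.43680461,   0.        , 259.78363473],
       [  0.        , 443.43680461, 184.96392651],
       [  0.        ,   0.        ,   1.        ]]), 'R': array([[-0.5709322 ,  0.82087693, -0.01405275],
       [ 0.62527836,  0.42367079, -0.6553854 ],
       [-0.53203702, -0.38296751, -0.75516388]]), 't': array([ 0.25554394, -0.26653257,  1.74833504])}
top {'K': array([[446.13204994,   0.        , 257.31190311],
       [  0.        , 446.13204994, 196.99868706],
       [  0.        ,   0.        ,   1.        ]]), 'R': array([[ 1.48814304e-03, -9.99990800e-01, -4.02304105e-03],
       [-9.74349393e-01, -5.44631458e-04, -2.25039917e-01],
       [ 2.25035655e-01,  4.25473919e-03, -9.74341240e-01]]), 't': array([0.02325009, 0.49854414, 1.22327956])}
{'clock': 0.1, 'qpos': array([-1.33320053,  0.52194926, -0.0363369 ,  1.59992123,  0.02119868,
        1.02109024, -0.11279775]), 'qd': array([-0.00089987, -0.00062794,  0.00181579, -0.00116139, -0.00043238,
        0.00028712,  0.00116924]), 'joint_efforts': array([ 2.48667013e-03, -9.28478694e+01,  1.98355839e+00, -3.70540059e+01,
        1.81476620e-02,  5.13582389e-03,  6.52915929e-06]), 'position': array([0.18927865, 0.59531001, 0.19099706]), 'tool_rot': array([-3.14061138e+00,  6.17145839e-05,  2.83379514e+00]), 'force': array([-0.22652789,  0.30997634,  0.08901732]), 'moment': array([ 0.01410895, -0.01464126,  0.00267793]), 'grip_width': 0.08534410591811079} 0.0187
```

View pics/scene0.png

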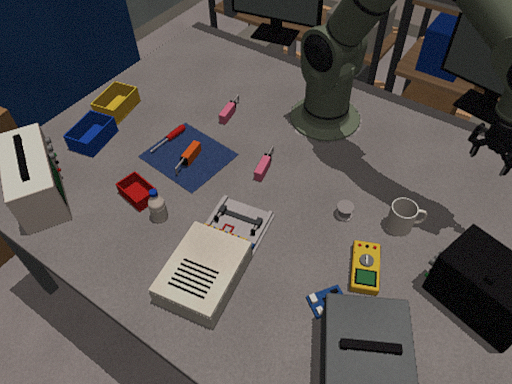

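View pics/top0.png

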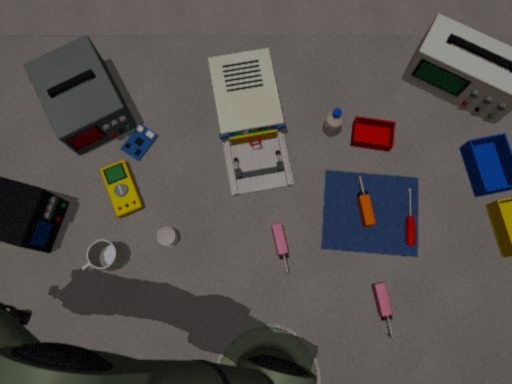

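The scene shows the orange tool on the mat at (190,153) and the rig at (205,270). In the top view the tool is at (366,208) with its hook up at (361,178), and the loop is near (256,142). Pink look-alikes are at (280,240) and (382,300). Next I'll enlarge crops.

```bash
cat > h.py <<'E'
import numpy as np, cv2
from workcell import bot, viewer, workorder
C={n:viewer.camera_info(n) for n in("scene","top")}
def proj(n,X):
    c=C[n]; p=c["K"]@(c["R"]@np.asarray(X,float)+c["t"]); return p[:2]/p[2]
def ray(n,uv):
    c=C[n]; d=c["R"].T@np.linalg.inv(c["K"])@np.array([uv[0],uv[1],1.]); o=-c["R"].T@c["t"]; return o,d
def atz(n,uv,z):
    o,d=ray(n,uv); return o+d*(z-o[2])/d[2]
def tri(us,ut):
    A=[];b=[]
    for n,uv in(("scene",us),("top",ut)):
        o,d=ray(n,uv); d=d/np.linalg.norm(d); P=np.eye(3)-np.outer(d,d); A.append(P); b.append(P@o)
    X=np.linalg.solve(sum(A),sum(b)); return X,[np.linalg.norm(A[i]@X-b[i])*1e3 for i in(0,1)]
def crop(src,out,x0,y0,x1,y1,s):
    im=cv2.imread(src)[y0:y1,x0:x1]; im=cv2.resize(im,None,fx=s,fy=s,interpolation=cv2.INTER_CUBIC)
    for k in range(0,x1-x0,10):
        cv2.line(im,(int((k+.5)*s),0),(int((k+.5)*s),6),(255,255,255),1); cv2.putText(im,str(x0+k),(int((k+.5)*s)-10,18),0,.4,(0,255,255),1)
    for k in range(0,y1-y0,10):
        cv2.line(im,(0,int((k+.5)*s)),(6,int((k+.5)*s)),(255,255,255),1); cv2.putText(im,str(y0+k),(8,int((k+.5)*s)+4),0,.4,(0,255,255),1)
    cv2.imwrite(out,im)
E
python3 - <<'E'
from h import *
crop("pics/top0.png","pics/c1.png",345,165,395,235,8)
crop("pics/scene0.png","pics/c2.png",160,130,220,185,10)
crop("pics/top0.png","pics/c3.png",205,115,305,205,7)
crop("pics/scene0.png","pics/c4.png",190,190,285,270,8)
E
```

```text
(no output)
```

View pics/c1.png

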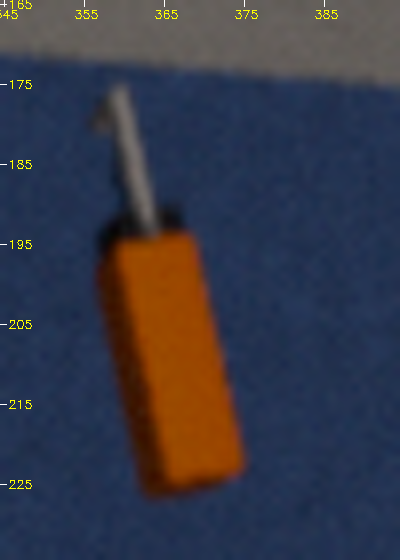

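View pics/c2.png

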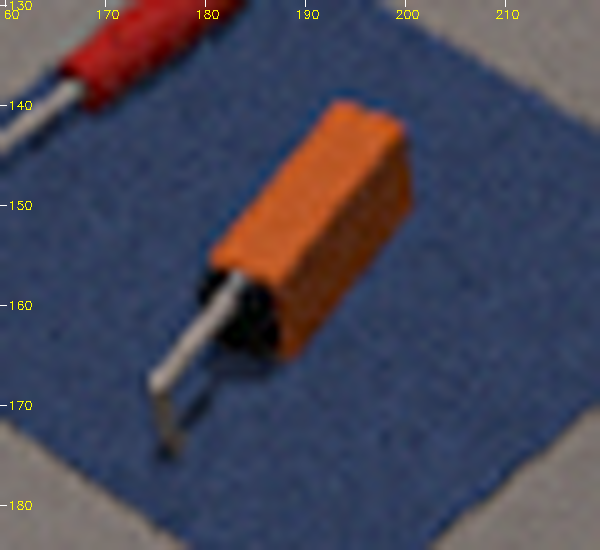

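View pics/c3.png

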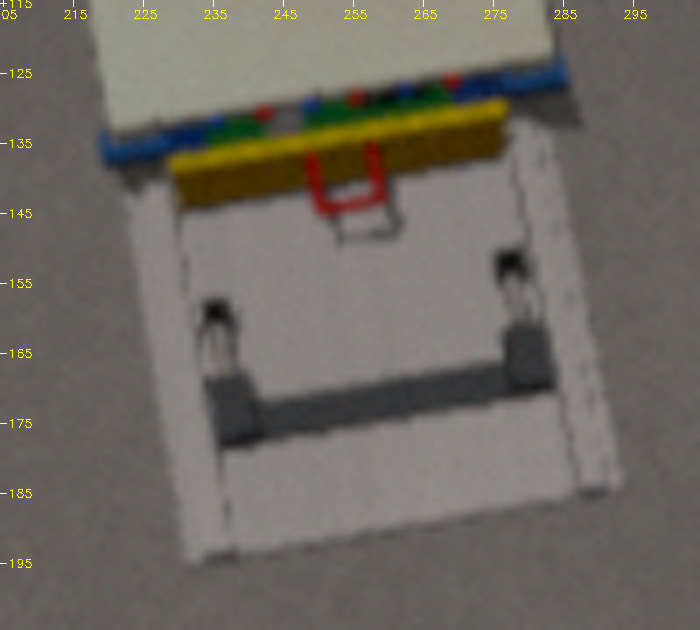

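View pics/c4.png

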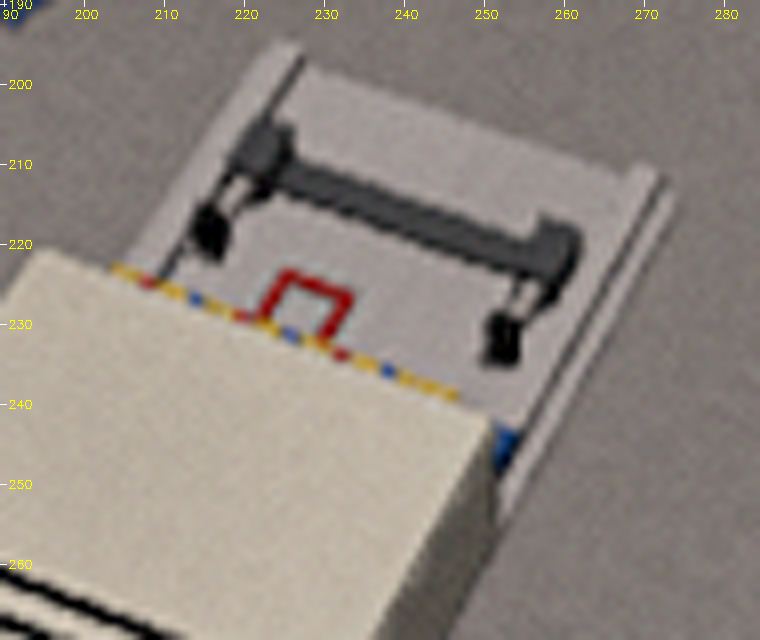

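Run:
```python
from h import *
from scipy.optimize import least_squares
np.set_printoptions(precision=4,suppress=True)
# tool frame: x fwd,y left, origin hook_handle
pts={"FL":([45,15,22],(187.8,158.0),(358.9,194.1)),"FR":([45,-15,22],(180.7,155.3),(368.6,193.5)),
"BL":([-45,15,22],(200,142),(365.1,225.8)),"BR":([-45,-15,22],(193.8,139.5),(375.1,223.3)),
"bend":([101.5,0,17.5],(175.2,167.7),(359.2,175.5)),"tip":([100,0,-19],(176.3,174.7),(357.4,178.9))}
for k,(m,s,t) in pts.items(): X,e=tri(s,t); print(k,X,np.round(e,1))
def T(p,m):
    c,s=np.cos(p[3]),np.sin(p[3]); m=np.array(m)/1e3
    return np.array([c*m[0]-s*m[1]+p[0],s*m[0]+c*m[1]+p[1],m[2]+p[2]])
def res(p):
    r=[]
    for k,(m,s,t) in pts.items():
        X=T(p,m); r+=list(proj("scene",X)-s)+list(proj("top",X)-t)
    return np.array(r)
f=least_squares(res,[.4,-.25,.025,0]); print("handle",f.x, np.round(f.fun,1).reshape(-1,4))
# rig
print("loop")
P={}
for k,s,t in [("barL",(232.9,226.5),(250.5,144.5)),("barR",(225.8,223.9),(259.2,143.1)),("apL",(273.5,213.2),(231.6,194.9)),("apR",(225.1,194.5),(293.1,183.8))]:
    X,e=tri(s,t); P[k]=X; print(k,X,np.round(e,1))
for a,b in(("barL","barR"),("apL","apR")):
    d=P[b]-P[a]; print(a,np.linalg.norm(d),"yaw",np.arctan2(d[0],-d[1]))
pl=atz("top",(228.8,138.1),.062);pr=atz("top",(276.9,129.2),.062); d=pr-pl;print("plate",pl,pr,np.linalg.norm(d),np.arctan2(d[0],-d[1]))
for uv in[(250.5,144.5),(259.2,143.1),(249.1,136.6),(257.8,135.2)]: print(atz("top",uv,.055))
for uv in[(232.9,226.5),(225.8,223.9)]: print(atz("scene",uv,.055))
```

```text
FL [ 0.5072 -0.2667  0.0493] [3.2 3.2]
FR [ 0.5099 -0.2961  0.0479] [2.2 2.2]
BL [ 0.4171 -0.2836  0.0447] [0.1 0.1]
BR [ 0.4228 -0.3099  0.0483] [2. 2.]
bend [ 0.5646 -0.2724  0.0467] [1.7 1.7]
tip [ 0.5645 -0.2752  0.0093] [1.7 1.7]
handle [ 0.4647 -0.2893  0.0267  0.1494] [[-1.  -0.3 -0.7  0.8]
 [-1.2 -0.2 -0.2 -0.1]
 [ 0.2 -0.4 -0.6 -0.5]
 [-0.7 -0.4 -0.2  0.5]
 [-0.9  0.2 -0.1  0.4]
 [-0.   0.1 -0.8  0.8]]
loop
barL [0.6562 0.0454 0.0579] [1.6 1.6]
barR [0.6605 0.0205 0.057 ] [2.4 2.4]
apL [0.5153 0.1007 0.0114] [0.2 0.2]
apR [ 0.5456 -0.0783  0.0163] [5.1 5.1]
barL 0.02529658631709701 yaw 0.16808833961640393
apL 0.18163997866867326 yaw 0.16802156809196211
plate [0.6755 0.1081 0.062 ] [ 0.7034 -0.034   0.062 ] 0.144737128436652 0.1939434002887736
[0.6581 0.0441 0.055 ]
[0.6625 0.0184 0.055 ]
[0.6828 0.0484 0.055 ]
[0.6872 0.0226 0.055 ]
[0.654  0.0455 0.055 ]
[0.6585 0.0218 0.055 ]
```

Run:
```python
from h import *
np.set_printoptions(precision=4,suppress=True)
def top(x,y): return (205+x/7-.5,115+y/7-.5)
def sc(x,y): return (190+x/8-.5,190+y/8-.5)
L=[("padL top",sc(503,318),top(217,303)),("padR top",sc(210,208),top(512,255)),
("barL rear blk (back-top L)",sc(578,235),top(222,440)),("blkR back",sc(262,122),top(552,385)),
("cross front-left junction",sc(515,272),top(262,405)),("cross back-left junct",sc(525,240),top(262,435)),("cross back right",sc(295,162),top(505,395)),("cross front right",sc(280,190),top(502,365))]
for k,s,t in L: X,e=tri(s,t); print(k,X,np.round(e,1))
for z in(.082,):
  a=atz("top",top(112,135),z);b=atz("top",top(551,70),z);d=b-a;print(a,b,np.arctan2(d[0],-d[1]),np.linalg.norm(d))
a=atz("top",(208.5,56),.082);b=atz("top",(267.5,48.5),.082);d=b-a;print(a,b,np.arctan2(d[0],-d[1]),np.linalg.norm(d))
# left outer rail
for p,q in(((190,563),(130,200)),((620,485),(553,150))):
  a=atz("top",top(*p),.018);b=atz("top",top(*q),.018);d=b-a;print("rail",a,b,np.arctan2(d[1],d[0]))
crop("pics/top0.png","pics/c5.png",205,40,295,140,6)
crop("pics/top0.png","pics/c6.png",315,165,425,260,7)
```

```text
padL top [0.621  0.0909 0.0388] [2.4 2.4]
padR top [ 0.6426 -0.0347  0.0385] [2.2 2.2]
barL rear blk (back-top L) [0.5647 0.0878 0.0264] [1.3 1.3]
blkR back [ 0.5891 -0.0519  0.0247] [2.2 2.2]
cross front-left junction [0.5846 0.0714 0.0116] [1.1 1.1]
cross back-left junct [0.5711 0.0693 0.0157] [0.9 0.9]
cross back right [ 0.5895 -0.0338  0.0113] [0.5 0.5]
cross front right [ 0.6032 -0.032   0.009 ] [1.3 1.3]
[0.6813 0.131  0.082 ] [ 0.7101 -0.0517  0.082 ] 0.1561978970392343 0.1849006252061175
[0.9318 0.1724 0.082 ] [ 0.9569 -0.0067  0.082 ] 0.1393913229452448 0.18086693360722067
rail [0.5138 0.1    0.018 ] [0.676  0.1284 0.018 ] 0.17360721512786248
rail [ 0.5479 -0.0825  0.018 ] [ 0.699  -0.0558  0.018 ] 0.17513080842702194
```

View pics/c5.png

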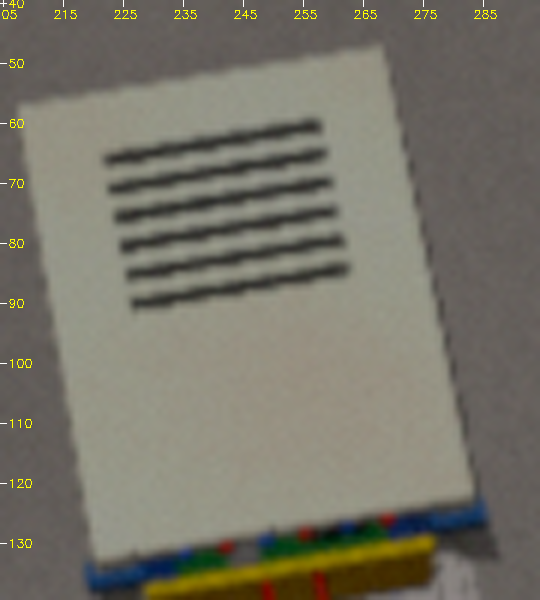

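View pics/c6.png

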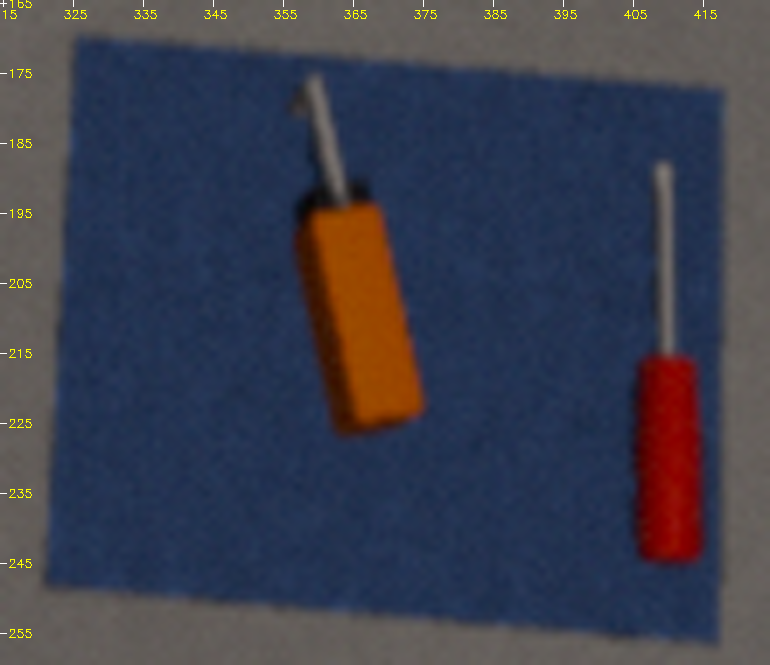

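```bash
cat >> h.py <<'E'
from scipy.spatial.transform import Rotation as Ro
def plan(tgt,yaw,n,tilt=True,pos=None,rot=None):
    """n equal straight world steps to tgt with yaw, tool down; prints rows"""
    s=bot.observe(); p=np.array(s["position"] if pos is None else pos); R=Ro.from_euler("xyz",s["tool_rot"] if rot is None else rot)
    Rt=Ro.from_euler("xyz",[np.pi,0,yaw]); rv=(R.inv()*Rt).as_rotvec()
    if abs(rv[2])>0: pass
    st=(np.array(tgt)-p)/n; rows=[]
    for i in range(n):
        a=R.inv().apply(st)/.025; b=rv/n/np.pi; rows.append([round(float(v),3) for v in a]+[round(float(v),4) for v in b]); R=R*Ro.from_rotvec(rv/n)
    print("rot deg/row",np.degrees(np.linalg.norm(rv))/n)
    for r in rows: print(r)
def st():
    s=bot.observe(); print("t",round(s["clock"],2),"pos",np.round(s["position"],4),"rot",np.round(s["tool_rot"],4),"F",np.round(s["force"],1),"M",np.round(s["moment"],2),"w",round(s["grip_width"],4),"q",np.round(s["qpos"],2))
E
python3 - <<'E'
from h import *
np.set_printoptions(precision=4,suppress=True)
def t6(x,y): return (315+x/7-.5,165+y/7-.5)
c=[atz("top",t6(*p),.003) for p in((78,38),(724,90),(718,642),(45,585))]
print(np.array(c),np.mean(c,0)); d=c[1]-c[0];print(np.arctan2(d[0],-d[1]),np.linalg.norm(d),np.linalg.norm(c[3]-c[0]))
# simulate
p=np.array([.189,.595,.191]);y=2.834
def row(a,tz):
    global p,y
    R=Ro.from_euler("xyz",[np.pi,0,y]); p=p+R.apply(np.array(a)*.025); y-=tz*np.pi
for i in range(5): row([-1,0,-.4],.047)
print(p,y)
az=np.arctan2(p[1],p[0]); R=Ro.from_euler("xyz",[np.pi,0,y]); print("r",np.hypot(p[0],p[1]),"tangent in tool",R.inv().apply([np.sin(az),-np.cos(az),0]))
E
```

```text
[[ 0.5954 -0.1832  0.003 ]
 [ 0.5721 -0.4609  0.003 ]
 [ 0.335  -0.4396  0.003 ]
 [ 0.3583 -0.1616  0.003 ]] [ 0.4652 -0.3113  0.003 ]
-0.08358065724039027 0.27869288834617306 0.2380568584636362
[0.2897 0.5257 0.241 ] 2.095725726406398
r 0.6002153747822416 tangent in tool [-0.8566  0.516   0.    ]
```

Emit:
move_arm --pt "-1 0 -0.4 0 0 0.047" --pt "-1 0 -0.4 0 0 0.047" --pt "-1 0 -0.4 0 0 0.047" --pt "-1 0 -0.4 0 0 0.047" --pt "-1 0 -0.4 0 0 0.047" --claw -1

```text
clock: 0.6
position: [0.2909, 0.5254, 0.2415]
tool_rot: [-3.141, 0.0, 2.089]
force: [0.5, -0.2, -0.3]
grip_width: 0.0853
```

Emit:
move_arm --pt "-1 0.6 0 0 0 0.0155" --pt "-1 0.6 0 0 0 0.0155" --pt "-1 0.6 0 0 0 0.0155" --pt "-1 0.6 0 0 0 0.0155" --pt "-1 0.6 0 0 0 0.0155"

```text
clock: 1.1
position: [0.4106, 0.4429, 0.2412]
tool_rot: [-3.141, 0.0, 1.85]
force: [0.9, 0.5, 0.1]
grip_width: 0.0853
```

Emit:
move_arm --pt "-1 0.6 0 0 0 0.0155" --pt "-1 0.6 0 0 0 0.0155" --pt "-1 0.6 0 0 0 0.0155" --pt "-1 0.6 0 0 0 0.0155" --pt "-1 0.6 0 0 0 0.0155"

```text
clock: 1.6
position: [0.5068, 0.3338, 0.2412]
tool_rot: [-3.141, 0.0, 1.607]
force: [0.6, 0.5, 0.6]
grip_width: 0.0854
```

Emit:
move_arm --pt "-1 0.6 0 0 0 0.0155" --pt "-1 0.6 0 0 0 0.0155" --pt "-1 0.6 0 0 0 0.0155" --pt "-1 0.6 0 0 0 0.0155" --pt "-1 0.6 0 0 0 0.0155"

```text
clock: 2.1
position: [0.5737, 0.2048, 0.2412]
tool_rot: [-3.141, 0.0, 1.363]
force: [0.5, -0.4, -0.9]
grip_width: 0.0856
```

Emit:
move_arm --pt "-1 0.6 0 0 0 0.0155" --pt "-1 0.6 0 0 0 0.0155" --pt "-1 0.6 0 0 0 0.0155" --pt "-1 0.6 0 0 0 0.0155" --pt "-1 0.6 0 0 0 0.0155"

```text
clock: 2.6
position: [0.6077, 0.0634, 0.2412]
tool_rot: [-3.141, 0.0, 1.12]
force: [0.3, -0.2, -0.2]
grip_width: 0.0854
```

Emit:
move_arm --pt "-1 0.6 0 0 0 0.0155" --pt "-1 0.6 0 0 0 0.0155" --pt "-1 0.6 0 0 0 0.0155" --pt "-1 0.6 0 0 0 0.0155" --pt "-1 0.6 0 0 0 0.0155"

```text
clock: 3.1
position: [0.6065, -0.082, 0.2412]
tool_rot: [-3.141, 0.0, 0.876]
force: [0.9, -0.8, -0.2]
grip_width: 0.0857
```

Run:
```python
from h import *
st()
plan([.462,-.291,.16],.149,10)
```

```text
t 3.1 pos [ 0.6065 -0.082   0.2412] rot [-3.1412e+00  4.0000e-04  8.7620e-01] F [ 0.9 -0.8 -0.2] M [ 0.02 -0.08  0.03] w 0.0857 q [-0.34  0.51  0.57  1.6  -0.3   1.12 -0.39]
rot deg/row 4.166726563943543
[-1.012, 0.091, 0.325, -0.0, 0.0, 0.0231]
[-1.003, 0.164, 0.325, -0.0, 0.0, 0.0231]
[-0.988, 0.237, 0.325, -0.0, 0.0, 0.0231]
[-0.969, 0.308, 0.325, -0.0, 0.0, 0.0231]
[-0.944, 0.378, 0.325, -0.0, 0.0, 0.0231]
[-0.914, 0.445, 0.325, -0.0, 0.0, 0.0231]
[-0.879, 0.51, 0.325, -0.0, 0.0, 0.0231]
[-0.84, 0.573, 0.325, -0.0, 0.0, 0.0231]
[-0.796, 0.632, 0.325, -0.0, 0.0, 0.0231]
[-0.748, 0.689, 0.325, -0.0, 0.0, 0.0231]
```

Emit:
move_arm --pt "-1 0.09 0.33 0 0 0.0231" --pt "-1 0.16 0.33 0 0 0.0231" --pt "-0.99 0.24 0.32 0 0 0.0231" --pt "-0.97 0.31 0.32 0 0 0.0231" --pt "-0.94 0.38 0.32 0 0 0.0231"

```text
clock: 3.6
position: [0.5342, -0.1861, 0.2005]
tool_rot: [-3.141, 0.0, 0.512]
force: [-0.0, -0.1, 0.3]
grip_width: 0.0852
```

Emit:
move_arm --pt "-0.91 0.45 0.33 0 0 0.0231" --pt "-0.88 0.51 0.33 0 0 0.0231" --pt "-0.84 0.57 0.32 0 0 0.0231" --pt "-0.8 0.63 0.32 0 0 0.0231" --pt "-0.75 0.69 0.32 0 0 0.0231"

```text
clock: 4.1
position: [0.4618, -0.2914, 0.1599]
tool_rot: [3.142, 0.0, 0.148]
force: [0.9, 0.2, 0.1]
grip_width: 0.0854
```

Run:
```python
from h import *
st()
for n in["scene","top"]: cv2.imwrite(f"pics/{n}1.png",viewer.grab_frame(n)[:,:,::-1])
crop("pics/top1.png","pics/t1.png",310,150,430,260,6)
crop("pics/scene1.png","pics/s1.png",140,80,260,190,6)
plan([.4645,-.290,.07],.149,5)
```

```text
t 4.1 pos [ 0.4618 -0.2914  0.1599] rot [3.1415e+00 2.0000e-04 1.4750e-01] F [0.9 0.2 0.1] M [ 0.01  0.02 -0.02] w 0.0854 q [-0.06  0.54  0.74  1.87 -0.46  0.91 -0.53]
rot deg/row 0.06309187838433107
[0.041, -0.02, 0.717, 0.0, 0.0001, -0.0003]
[0.04, -0.02, 0.717, 0.0, 0.0001, -0.0003]
[0.04, -0.019, 0.717, 0.0, 0.0001, -0.0003]
[0.04, -0.019, 0.717, 0.0, 0.0001, -0.0003]
[0.04, -0.019, 0.717, 0.0, 0.0001, -0.0003]
```

View pics/t1.png

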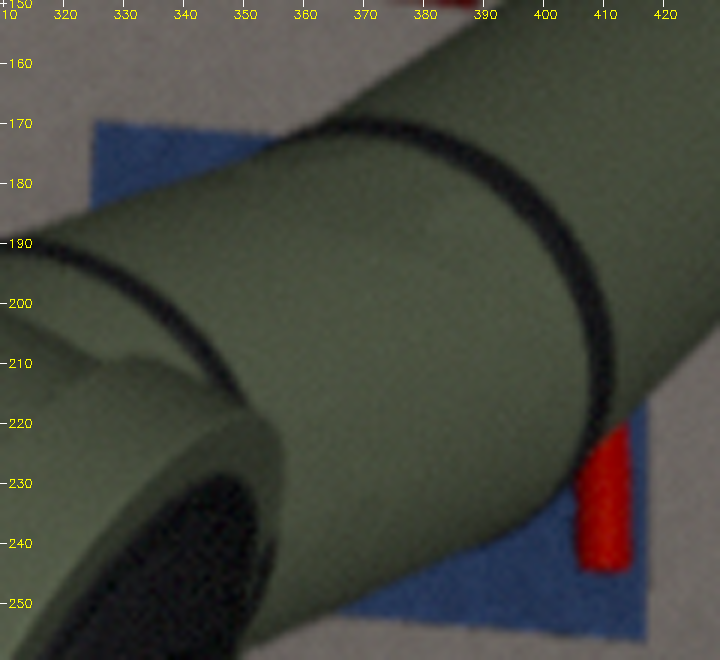

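View pics/s1.png

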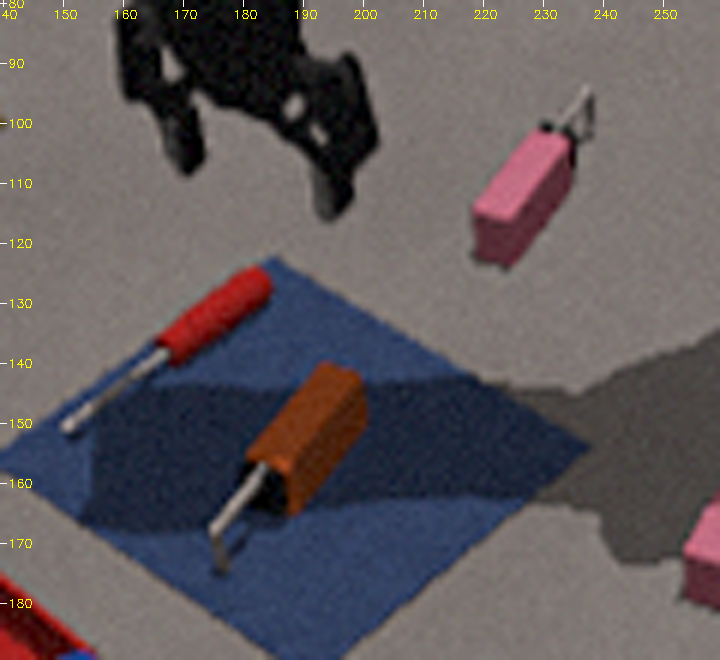

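Emit:
move_arm --pt "0.04 -0.02 0.72 0 0 0" --pt "0.04 -0.02 0.72 0 0 0" --pt "0.04 -0.02 0.72 0 0 0" --pt "0.04 -0.02 0.72 0 0 0" --pt "0.04 -0.02 0.72 0 0 0"

```text
clock: 4.7
position: [0.4675, -0.2869, 0.0696]
tool_rot: [3.142, 0.0, 0.152]
force: [-0.2, 0.3, -0.4]
grip_width: 0.0852
```

Emit:
move_arm --pt "0 0 0.6 0 0 0" --pt "0 0 0.6 0 0 0" --pt "0 0 0.6 0 0 0" --pt "0 0 0.4 0 0 0" --pt "0 0 0.2 0 0 0"

```text
clock: 5.2
position: [0.4672, -0.2868, 0.0095]
tool_rot: [-3.141, 0.001, 0.152]
force: [-0.1, 0.6, 0.4]
grip_width: 0.0851
```

Run:
```python
from h import *
st()
cv2.imwrite(f"pics/s2.png",viewer.grab_frame("scene")[:,:,::-1])
crop("pics/s2.png","pics/s2c.png",140,80,240,190,7)
```

```text
t 5.2 pos [ 0.4672 -0.2868  0.0095] rot [-3.1412e+00  7.0000e-04  1.5220e-01] F [-0.1  0.6  0.4] M [-0.04 -0.03  0.01] w 0.0851 q [ 0.07  0.75  0.54  1.95 -0.65  0.62 -0.39]
```

View pics/s2c.png

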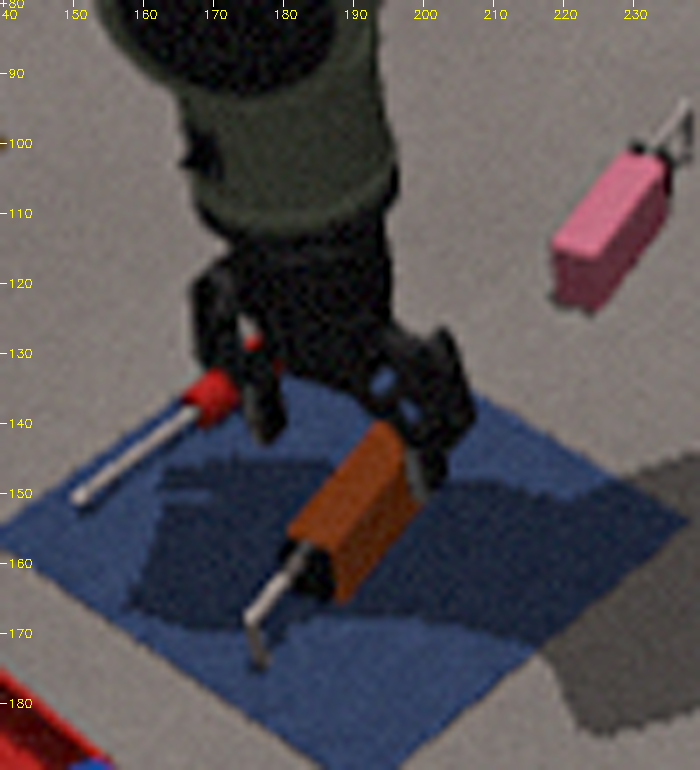

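Emit:
move_arm --pt "0 0.08 0 0 0 0" --pt "0 0 0 0 0 0" --pt "0 0 0 0 0 0" --pt "0 0 0 0 0 0" --pt "0 0 0 0 0 0" --claw 1 --force 80

```text
clock: 5.75
position: [0.468, -0.2888, 0.0107]
tool_rot: [3.141, -0.0, 0.153]
force: [0.1, 0.4, -0.7]
grip_width: 0.0124
```

Run:
```python
from h import *
st()
```

```text
t 5.75 pos [ 0.468  -0.2888  0.0107] rot [ 3.1415e+00 -3.0000e-04  1.5250e-01] F [ 0.1  0.4 -0.7] M [-0.04 -0.02 -0.03] w 0.0124 q [ 0.07  0.75  0.54  1.95 -0.64  0.62 -0.39]
```

Run:
```python
from h import *
st()
cv2.imwrite(f"pics/s3.png",viewer.grab_frame("scene")[:,:,::-1])
crop("pics/s3.png","pics/s3c.png",140,80,240,190,7)
```

```text
t 5.75 pos [ 0.468  -0.2888  0.0107] rot [ 3.1415e+00 -3.0000e-04  1.5250e-01] F [ 0.1  0.4 -0.7] M [-0.04 -0.02 -0.03] w 0.0124 q [ 0.07  0.75  0.54  1.95 -0.64  0.62 -0.39]
```

View pics/s3c.png

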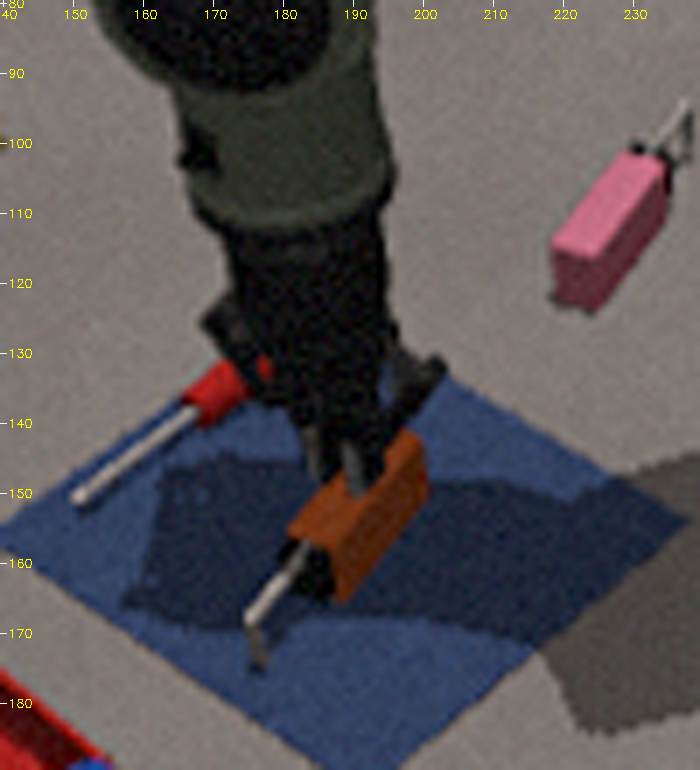

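Run:
```python
from h import *
c,s=np.cos(.152),np.sin(.152)
for z in(.01,.022,.047,.06):
  for d in(.0425,-.0425,.006,-.006): print(z,d,np.round(proj("scene",[.4675-s*d,-.288+c*d,z]),1))
for t in[(0.4618,-.2914,.173)]:
  for d in(.0425,-.0425): print(np.round(proj("scene",[t[0]-s*d,t[1]+c*d,t[2]]),1))
```

```text
0.01 0.0425 [201.3 160.1]
0.01 -0.0425 [181.2 153. ]
0.01 0.006 [192.6 157. ]
0.01 -0.006 [189.8 156. ]
0.022 0.0425 [200.9 157.8]
0.022 -0.0425 [180.7 150.6]
0.022 0.006 [192.2 154.7]
0.022 -0.006 [189.3 153.7]
0.047 0.0425 [200.1 152.8]
0.047 -0.0425 [179.7 145.6]
0.047 0.006 [191.2 149.7]
0.047 -0.006 [188.4 148.7]
0.06 0.0425 [199.6 150.2]
0.06 -0.0425 [179.2 143. ]
0.06 0.006 [190.8 147.1]
0.06 -0.006 [187.9 146. ]
[196.  124.4]
[174.5 117.3]
```

Run:
```python
from h import *
print(proj("scene",[.1893,.5953,.204]),proj("top",[.1893,.5953,.204]))
y=2.834; ty=np.array([np.sin(y),-np.cos(y),0])
for d in(.0425,-.0425):
  X=np.array([.1893,.5953,.204])+d*ty; print(proj("scene",X),proj("top",X))
crop("pics/scene0.png","pics/c7.png",440,90,512,190,7)
crop("pics/top0.png","pics/c8.png",0,270,90,370,7)
```

```text
[481.66830368 174.57347005] [ 18.4966214  308.72185826]
[494.89793036 183.37737112] [  2.34198286 303.17893648]
[468.89799897 166.07523333] [ 34.74419691 314.29666823]
```

View pics/c7.png

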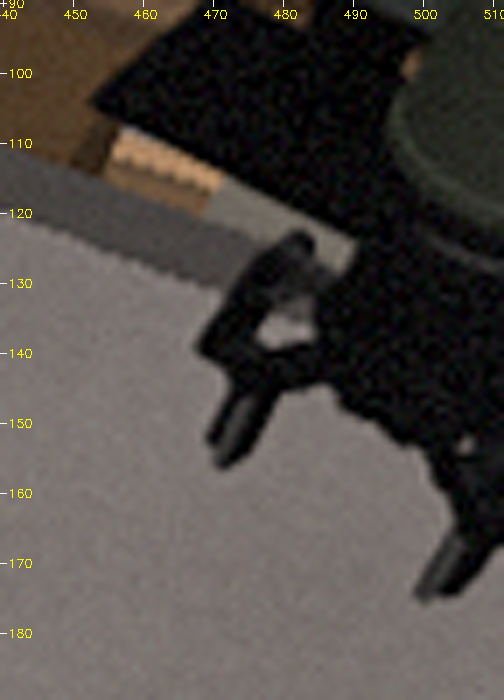

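View pics/c8.png

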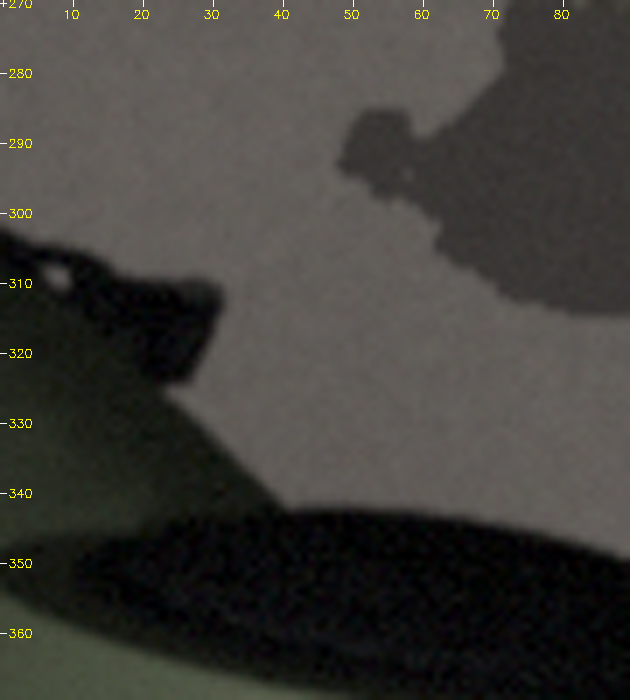

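Run:
```python
from h import *
def col(uv,x,y): # best z for vertical line, and residual px
    zs=np.linspace(0,.3,301); e=[np.linalg.norm(proj("scene",[x,y,z])-uv) for z in zs]; i=np.argmin(e); return zs[i],e[i],proj("scene",[x,y,zs[i]])
print(col((485.5,164.3),.1893,.5953),"rep .191")
print(col((182.8,112),.4618,-.2914),"rep .1599")
print(col((188.8,146),.4672,-.2868),"rep .0095")
print(col((187.5,149.5),.468,-.2888),"rep .0107 closed")
```

```text
(np.float64(0.244), np.float64(1.5194662794465181), array([486.8918882 , 164.90944649])) rep .191
(np.float64(0.211), np.float64(0.7018067759232071), array([183.50066235, 111.95993734])) rep .1599
(np.float64(0.064), np.float64(0.7076834453388636), array([189.48161395, 145.809689  ])) rep .0095
(np.float64(0.047), np.float64(2.0715305844326086), array([189.54629059, 149.17761234])) rep .0107 closed
```

The fingers look about 37–40 mm higher than the reported TCP. They closed to 12 mm above the handle instead of stopping at 30 mm on it. I'll raise the arm, reopen and measure this offset.

Emit:
move_arm --pt "0 0 -0.4 0 0 0" --pt "0 0 -0.4 0 0 0" --pt "0 0 0 0 0 0" --pt "0 0 0 0 0 0" --pt "0 0 0 0 0 0"

```text
clock: 6.3
position: [0.4679, -0.2887, 0.0304]
tool_rot: [-3.142, -0.0, 0.153]
force: [-0.8, -0.4, -0.7]
grip_width: -0.0001
```

Run:
```python
from h import *
st()
for n in["scene","top"]: cv2.imwrite(f"pics/{n}4.png",viewer.grab_frame(n)[:,:,::-1])
crop("pics/scene4.png","pics/s4c.png",140,80,240,190,7)
crop("pics/top4.png","pics/t4c.png",310,150,430,260,6)
```

```text
t 6.3 pos [ 0.4679 -0.2887  0.0304] rot [-3.1415 -0.      0.1526] F [-0.8 -0.4 -0.7] M [ 0.    0.02 -0.01] w -0.0001 q [ 0.05  0.72  0.57  1.94 -0.62  0.66 -0.41]
```

View pics/s4c.png

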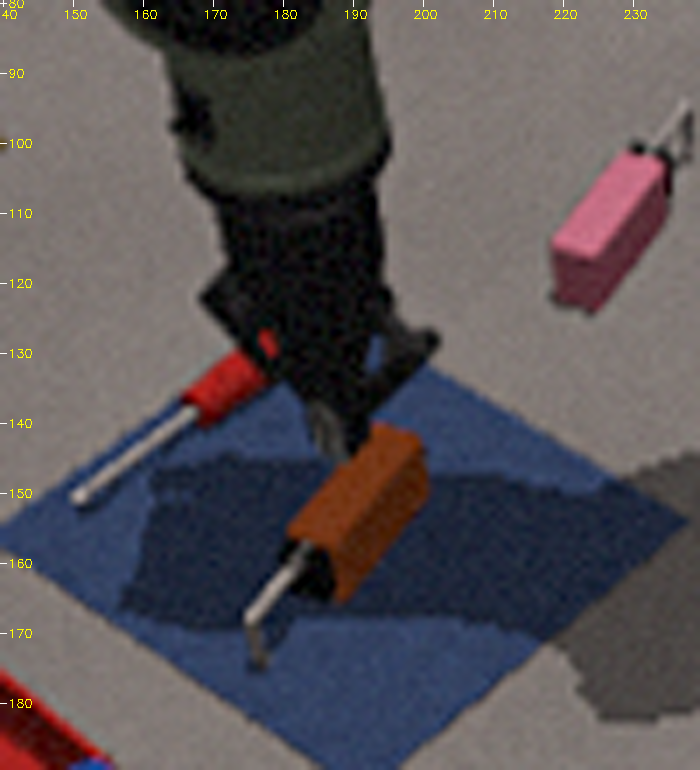

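View pics/t4c.png

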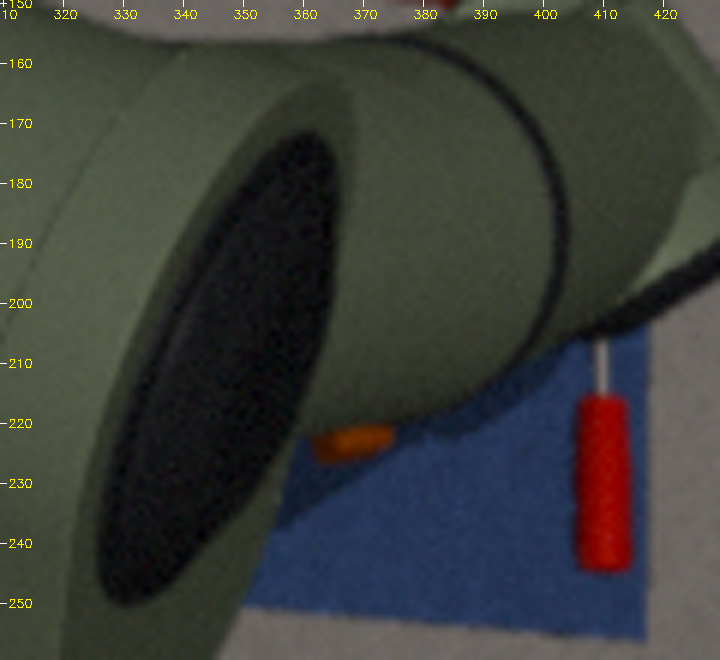

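Emit:
move_arm --pt "0 0 0 0 0 0" --pt "0 0 0 0 0 0" --pt "0 0 0 0 0 0" --pt "0 0 0 0 0 0" --pt "0 0 0 0 0 0" --claw -1

```text
clock: 6.9
position: [0.4678, -0.2888, 0.0305]
tool_rot: [3.142, 0.0, 0.152]
force: [-0.7, 1.0, -0.1]
grip_width: 0.0725
```

Emit:
move_arm --pt "0 0 0.5 0 0 0" --pt "0 0 0.5 0 0 0" --pt "0 0 0.4 0 0 0" --pt "0 0 0.3 0 0 0" --pt "0 0 0.2 0 0 0"

```text
clock: 7.4
position: [0.4675, -0.2888, -0.018]
tool_rot: [-3.141, 0.001, 0.152]
force: [-0.3, -0.8, 0.0]
grip_width: 0.0853
```

Run:
```python
from h import *
st()
cv2.imwrite(f"pics/s5.png",viewer.grab_frame("scene")[:,:,::-1])
crop("pics/s5.png","pics/s5c.png",140,80,240,190,7)
```

```text
t 7.4 pos [ 0.4675 -0.2888 -0.018 ] rot [-3.1412e+00  8.0000e-04  1.5220e-01] F [-0.3 -0.8  0. ] M [ 0.01 -0.02  0.01] w 0.0853 q [ 0.1   0.79  0.49  1.95 -0.68  0.57 -0.36]
```

View pics/s5c.png

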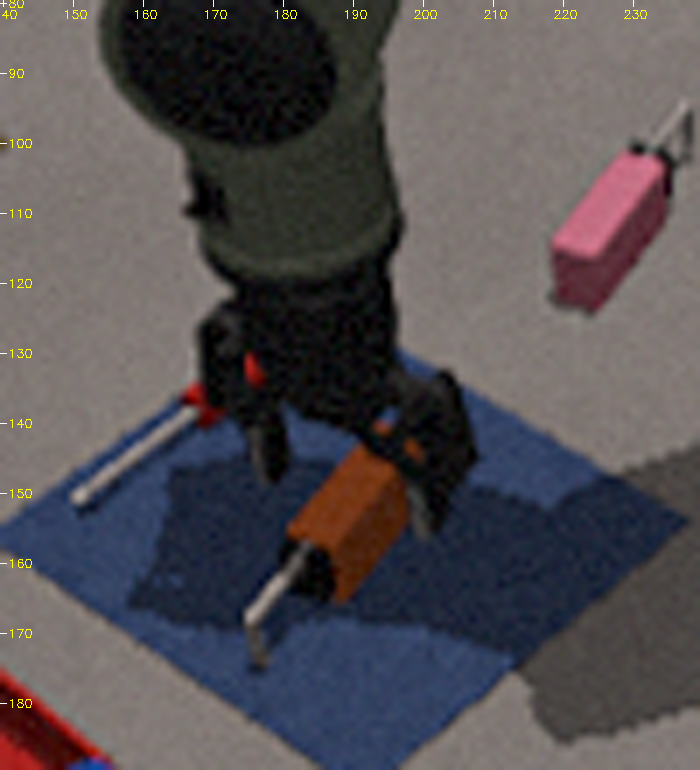

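Emit:
move_arm --pt "0 0 0.2 0 0 0" --pt "0 0 0.12 0 0 0" --pt "0 0 0 0 0 0" --pt "0 0 0 0 0 0" --pt "0 0 0 0 0 0" --claw 1 --force 80

```text
clock: 7.95
position: [0.4681, -0.2889, -0.0246]
tool_rot: [3.141, -0.0, 0.152]
force: [-1.1, 0.8, 4.7]
grip_width: 0.0286
```

Emit:
move_arm --pt "0 0 0 0 0 0" --pt "0 0 0 0 0 0" --pt "0 0 0 0 0 0"

```text
clock: 8.25
position: [0.468, -0.2889, -0.0246]
tool_rot: [3.141, -0.0, 0.152]
force: [-0.8, 0.3, 5.8]
grip_width: 0.0289
```

Run:
```python
from h import *
st()
cv2.imwrite(f"pics/s6.png",viewer.grab_frame("scene")[:,:,::-1])
crop("pics/s6.png","pics/s6c.png",140,80,240,190,7)
```

```text
t 8.25 pos [ 0.468  -0.2889 -0.0246] rot [ 3.1413e+00 -4.0000e-04  1.5230e-01] F [-0.8  0.3  5.8] M [0.15 0.23 0.01] w 0.0289 q [ 0.11  0.8   0.48  1.95 -0.69  0.55 -0.35]
```

View pics/s6c.png

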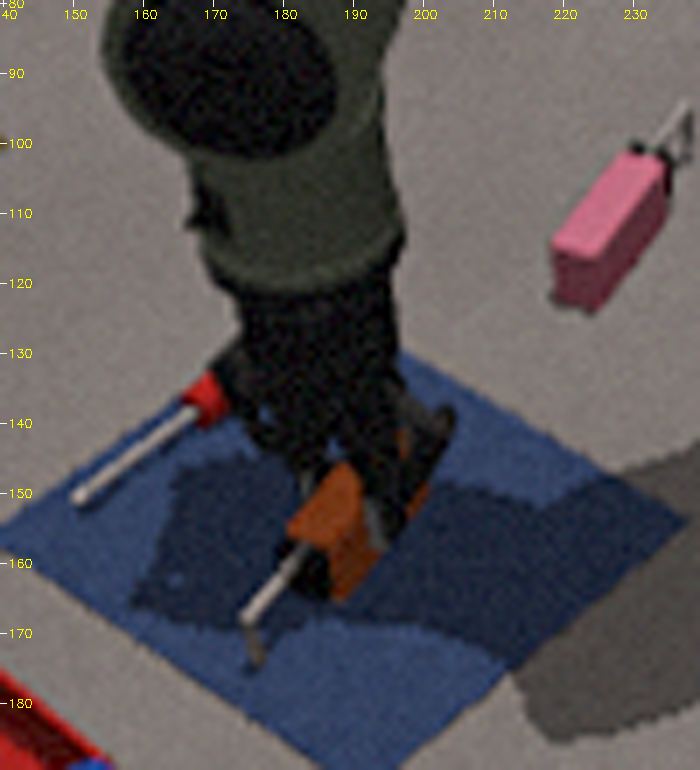

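Emit:
move_arm --pt "0 0 -0.3 0 0 0" --pt "0 0 -0.6 0 0 0" --pt "0 0 -0.8 0 0 0" --pt "0 0 -0.9 0 0 0" --pt "0 0 -0.8 0 0 0"

```text
clock: 8.8
position: [0.4679, -0.2889, 0.0621]
tool_rot: [3.141, -0.001, 0.152]
force: [-0.6, 0.1, -1.7]
grip_width: 0.0292
```

Run:
```python
from h import *
st()
cv2.imwrite(f"pics/s7.png",viewer.grab_frame("scene")[:,:,::-1])
crop("pics/s7.png","pics/s7c.png",140,80,240,190,7)
c,s=np.cos(.17),np.sin(.17)
# prong target = loop centre; handle centre = -100mm; tcp = +3.3mm
L=np.array([.6726,.0351]); t=L-(.100-.0033)*np.array([c,s]); print(t)
plan([t[0],t[1],.060],.17,14)
```

```text
t 8.8 pos [ 0.4679 -0.2889  0.0621] rot [ 3.1411e+00 -6.0000e-04  1.5210e-01] F [-0.6  0.1 -1.7] M [0.07 0.02 0.03] w 0.0292 q [ 0.02  0.68  0.61  1.93 -0.58  0.72 -0.44]
[0.57729395 0.01874007]
rot deg/row 0.07593542482324912
[0.439, -0.824, 0.013, 0.0, -0.0001, -0.0004]
[0.44, -0.824, 0.013, 0.0, -0.0001, -0.0004]
[0.441, -0.823, 0.013, 0.0, -0.0001, -0.0004]
[0.442, -0.823, 0.013, 0.0, -0.0001, -0.0004]
[0.443, -0.822, 0.013, 0.0, -0.0001, -0.0004]
[0.445, -0.822, 0.013, 0.0, -0.0001, -0.0004]
[0.446, -0.821, 0.013, 0.0, -0.0001, -0.0004]
[0.447, -0.82, 0.013, 0.0, -0.0001, -0.0004]
[0.448, -0.82, 0.013, 0.0, -0.0001, -0.0004]
[0.449, -0.819, 0.013, 0.0, -0.0001, -0.0004]
[0.45, -0.819, 0.013, 0.0, -0.0001, -0.0004]
[0.451, -0.818, 0.013, 0.0, -0.0001, -0.0004]
[0.452, -0.817, 0.013, 0.0, -0.0001, -0.0004]
[0.453, -0.817, 0.013, 0.0, -0.0001, -0.0004]
```

View pics/s7c.png

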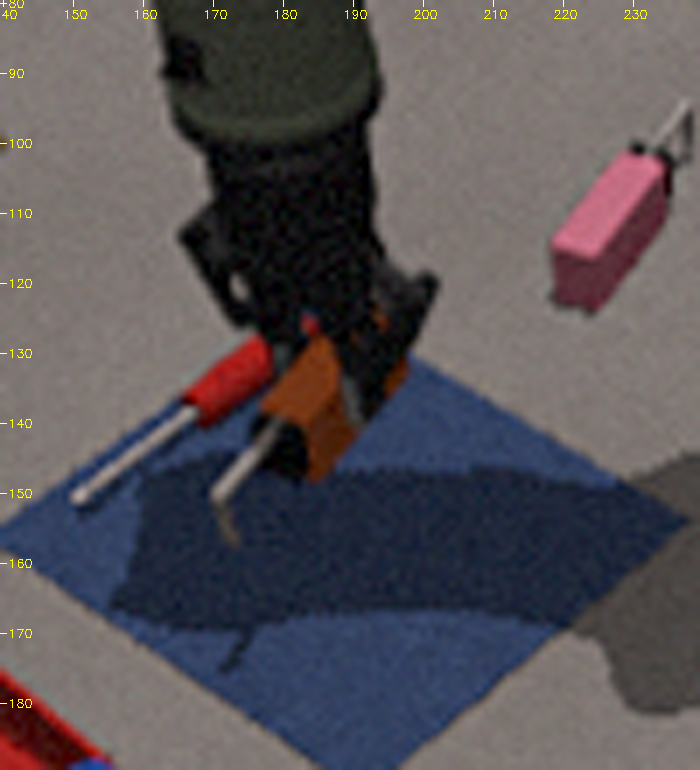

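Emit:
move_arm --pt "0.44 -0.82 0 0 0 -0.0004" --pt "0.44 -0.82 0 0 0 -0.0004" --pt "0.44 -0.82 0 0 0 -0.0004" --pt "0.44 -0.82 0 0 0 -0.0004" --pt "0.44 -0.82 0 0 0 -0.0004"

```text
clock: 9.35
position: [0.5067, -0.1781, 0.0608]
tool_rot: [3.142, -0.001, 0.159]
force: [0.6, -0.5, -1.3]
grip_width: 0.029
```

Emit:
move_arm --pt "0.45 -0.82 0 0 0 -0.0004" --pt "0.45 -0.82 0 0 0 -0.0004" --pt "0.45 -0.82 0 0 0 -0.0004" --pt "0.45 -0.82 0 0 0 -0.0004" --pt "0.45 -0.82 0 0 0 -0.0004"

```text
clock: 9.85
position: [0.5458, -0.0678, 0.0608]
tool_rot: [-3.142, -0.001, 0.165]
force: [0.9, 0.1, -1.5]
grip_width: 0.0291
```

Emit:
move_arm --pt "0.45 -0.82 0 0 0 -0.0004" --pt "0.45 -0.82 0 0 0 -0.0004" --pt "0.45 -0.82 0 0 0 -0.0004" --pt "0.45 -0.82 0 0 0 -0.0004" --pt "0 0 0 0 0 0"

```text
clock: 10.35
position: [0.577, 0.0231, 0.0604]
tool_rot: [-3.14, -0.001, 0.174]
force: [-0.4, 0.4, -1.6]
grip_width: 0.029
```

Run:
```python
from h import *
st()
for n in["scene","top"]: cv2.imwrite(f"pics/{n}8.png",viewer.grab_frame(n)[:,:,::-1])
crop("pics/scene8.png","pics/s8c.png",190,170,290,270,7)
crop("pics/top8.png","pics/t8c.png",205,90,305,205,6)
```

```text
t 10.35 pos [0.577  0.0231 0.0604] rot [-3.1405e+00 -7.0000e-04  1.7420e-01] F [-0.4  0.4 -1.6] M [0.04 0.07 0.03] w 0.029 q [-0.58  0.73  0.65  1.86 -0.62  0.77 -0.98]
```

View pics/s8c.png

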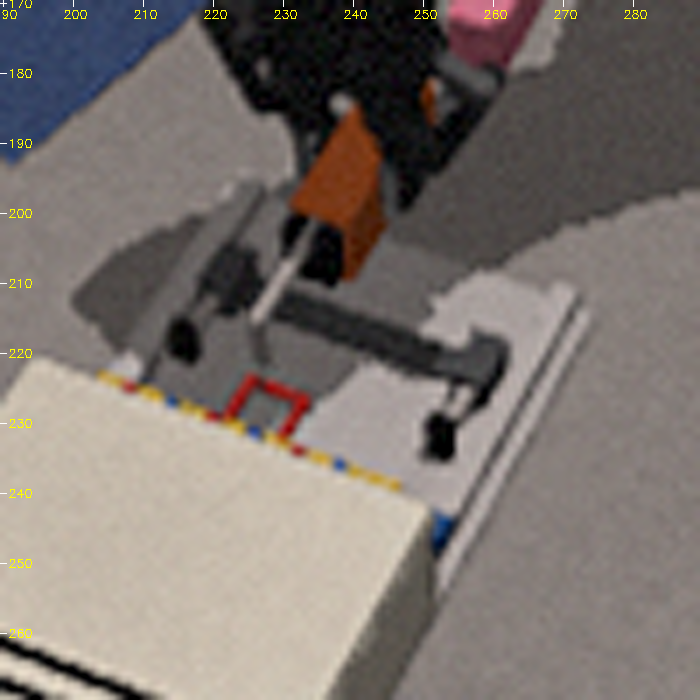

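View pics/t8c.png

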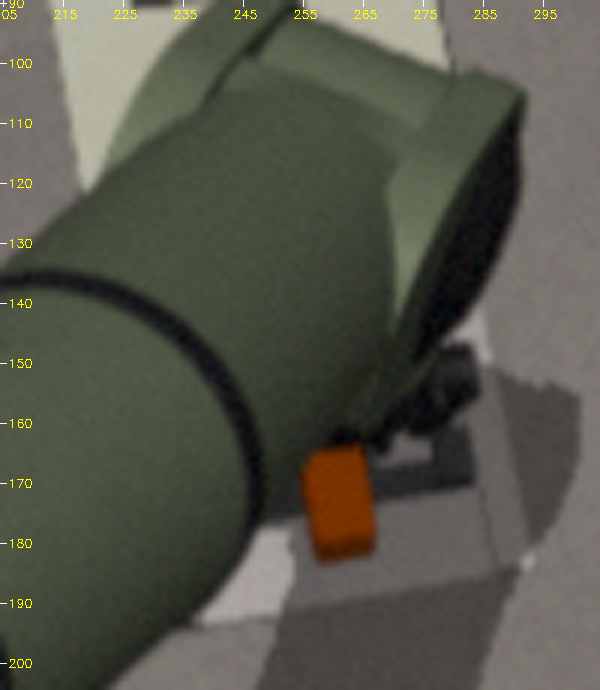

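Run:
```python
from h import *
np.set_printoptions(precision=4,suppress=True)
p=np.array([.577,.0231])+.0967*np.array([np.cos(.174),np.sin(.174)])
print("pred",p,proj("scene",[*p,.091]),proj("scene",[p[0]+.0015,p[1],.0604+.0496+.0175]))
print("seen prong @z", atz("scene",(226.9,221.6),.091), atz("scene",(226.4,215.2),.128))
print("loop centre at .055 scene",atz("scene",(227.9,227.8),.055))
# loop four inner.. from s8c: front bar corners, plate junction corners
def sc(x,y): return (190+x/7-.5,170+y/7-.5)
for q in((252,380),(305,402),(232,415),(288,437)): print(atz("scene",sc(*q),.055))
# handle corner checks in the top: back corners (315,560),(372,550)of crop
h=p-.1*np.array([np.cos(.174),np.sin(.174)])
for dx,dy in((-.045,.015),(-.045,-.015)):
  c,s=np.cos(.174),np.sin(.174); print(proj("top",[h[0]+c*dx-s*dy,h[1]+s*dx+c*dy,.132]))
print((205+320/6-.5,90+545/6-.5),(205+372/6-.5,90+540/6-.5))
```

```text
pred [0.6722 0.0398] [226.9225 222.6473] [225.7185 215.5107]
seen prong @z [0.6693 0.0375 0.091 ] [0.672 0.041 0.128]
loop centre at .055 scene [0.6664 0.0359 0.055 ]
[0.6587 0.0207 0.055 ]
[0.655  0.0469 0.055 ]
[0.6782 0.025  0.055 ]
[0.6738 0.0519 0.055 ]
[255.1027 180.6381]
[265.9621 178.799 ]
(257.8333333333333, 180.33333333333331) (266.5, 179.5)
```

Emit:
move_arm --pt "0 0.12 0.3 0 0 0.001" --pt "0 0 0.4 0 0 0" --pt "0 0 0.3 0 0 0" --pt "0 0 0.2 0 0 0" --pt "0 0 0 0 0 0"

```text
clock: 10.95
position: [0.5762, 0.0162, 0.0291]
tool_rot: [3.142, 0.001, 0.166]
force: [-0.2, -0.4, -1.4]
grip_width: 0.029
```

Run:
```python
from h import *
st()
cv2.imwrite(f"pics/s9.png",viewer.grab_frame("scene")[:,:,::-1])
crop("pics/s9.png","pics/s9c.png",190,170,290,270,7)
```

```text
t 10.95 pos [0.5762 0.0162 0.0291] rot [3.1415e+00 1.3000e-03 1.6640e-01] F [-0.2 -0.4 -1.4] M [0.05 0.   0.01] w 0.029 q [-0.54  0.77  0.61  1.87 -0.66  0.71 -0.95]
```

View pics/s9c.png

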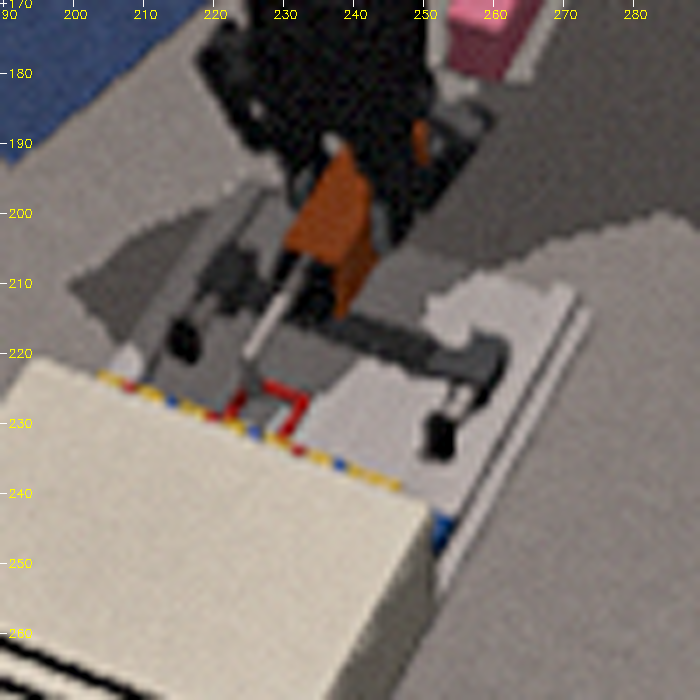

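Run:
```python
from h import *
np.set_printoptions(precision=4,suppress=True)
print(proj("scene",[.6716,.0322,.0597]), proj("scene",[.6726,.0351,.055]),proj("scene",[.6726,.0351,.06]))
print(atz("scene",(225.6,226.6),.0597))
im=cv2.imread("pics/s9.png")[205:240,210:245]; cv2.imwrite("pics/s9d.png",cv2.resize(im,None,fx=16,fy=16,interpolation=cv2.INTER_CUBIC))
```

```text
[225.7676 227.4986] [226.4389 229.0763] [226.321  228.1102]
[0.6693 0.0298 0.0597]
```

View pics/s9d.png

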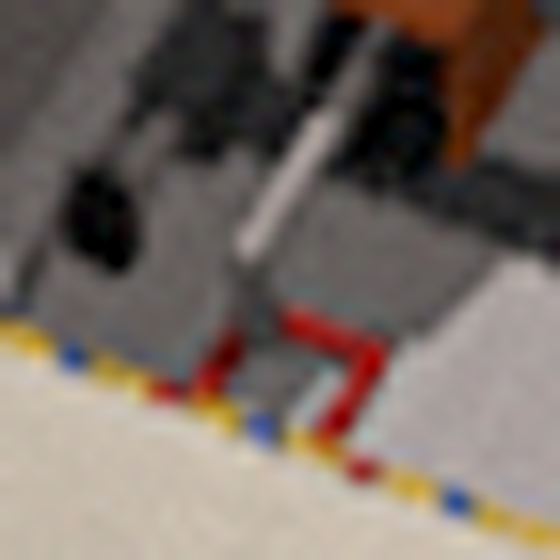

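Emit:
move_arm --pt "0 0 -0.15 0 0 0" --pt "0.06 -0.2 0 0 0 -0.001" --pt "0 0 0 0 0 0" --pt "0 0 0 0 0 0"

```text
clock: 11.4
position: [0.5775, 0.0221, 0.0339]
tool_rot: [-3.141, -0.0, 0.171]
force: [-0.4, -0.8, -0.7]
grip_width: 0.0288
```

Run:
```python
from h import *
np.set_printoptions(precision=4,suppress=True)
st()
cv2.imwrite(f"pics/s10.png",viewer.grab_frame("scene")[:,:,::-1])
im=cv2.imread("pics/s10.png")[205:240,210:245]; cv2.imwrite("pics/s10d.png",cv2.resize(im,None,fx=16,fy=16,interpolation=cv2.INTER_CUBIC))
s=bot.observe(); y=s["tool_rot"][2]; p=s["position"]; q=[p[0]+.0967*np.cos(y),p[1]+.0967*np.sin(y),p[2]+.0306]; print(q,proj("scene",q), (proj("scene",q)-[210,205]+.5)*16)
```

```text
t 11.4 pos [0.5775 0.0221 0.0339] rot [-3.1415 -0.0003  0.1706] F [-0.4 -0.8 -0.7] M [ 0.01 -0.    0.05] w 0.0288 q [-0.56  0.77  0.62  1.87 -0.65  0.72 -0.96]
[np.float64(0.6727067388973192), np.float64(0.0382766089491277), np.float64(0.06442288464182916)] [227.0348 227.7636] [280.5572 372.2177]
```

View pics/s10d.png

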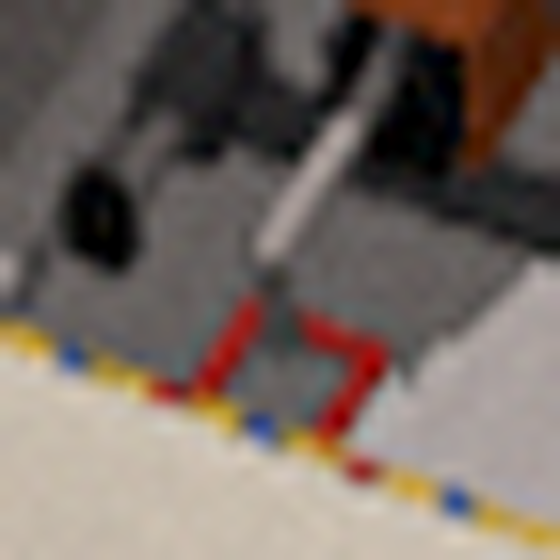

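Emit:
move_arm --pt "-0.12 0.06 0.1 0 0 0" --pt "0 0 0.16 0 0 0" --pt "0 0 0.16 0 0 0"

```text
clock: 11.75
position: [0.5745, 0.0196, 0.0229]
tool_rot: [-3.142, 0.0, 0.17]
force: [0.9, -0.2, -1.7]
grip_width: 0.029
```

Run:
```python
from h import *
np.set_printoptions(precision=4,suppress=True)
st()
cv2.imwrite(f"pics/s11.png",viewer.grab_frame("scene")[:,:,::-1])
im=cv2.imread("pics/s11.png")[205:240,210:245]; cv2.imwrite("pics/s11d.png",cv2.resize(im,None,fx=16,fy=16,interpolation=cv2.INTER_CUBIC))
s=bot.observe(); y=s["tool_rot"][2]; p=s["position"]; q=[p[0]+.0967*np.cos(y),p[1]+.0967*np.sin(y),p[2]+.0306]; print(q,proj("scene",q), (proj("scene",q)-[210,205]+.5)*16)
q[2]+=.0365;print((proj("scene",q)-[210,205]+.5)*16)
```

```text
t 11.75 pos [0.5745 0.0196 0.0229] rot [-3.1416  0.0002  0.1697] F [ 0.9 -0.2 -1.7] M [-0.01 -0.   -0.02] w 0.029 q [-0.54  0.78  0.6   1.88 -0.67  0.7  -0.94]
[np.float64(0.6695373889260144), np.float64(0.03605702013998195), np.float64(0.05284500264122387)] [227.3606 228.9488] [285.7691 391.1808]
[272.0845 276.502 ]
```

View pics/s11d.png

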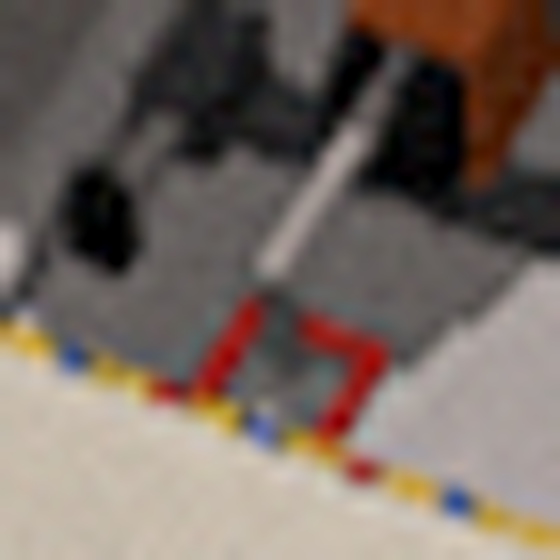

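Emit:
move_arm --pt "0 0 0.16 0 0 0" --pt "0 0 0.16 0 0 0" --pt "0 0 0.14 0 0 0" --pt "0 0 0.1 0 0 0" --pt "0 0 0 0 0 0"

```text
clock: 12.3
position: [0.5745, 0.0197, 0.0089]
tool_rot: [3.142, 0.001, 0.17]
force: [0.7, -0.3, -1.1]
grip_width: 0.0289
```

Run:
```python
from h import *
st()
cv2.imwrite(f"pics/s12.png",viewer.grab_frame("scene")[:,:,::-1])
im=cv2.imread("pics/s12.png")[205:240,210:245]; cv2.imwrite("pics/s12d.png",cv2.resize(im,None,fx=16,fy=16,interpolation=cv2.INTER_CUBIC))
```

```text
t 12.3 pos [0.5745 0.0197 0.0089] rot [3.1416e+00 5.0000e-04 1.6990e-01] F [ 0.7 -0.3 -1.1] M [0.04 0.02 0.  ] w 0.0289 q [-0.53  0.8   0.58  1.88 -0.68  0.67 -0.93]
```

View pics/s12d.png

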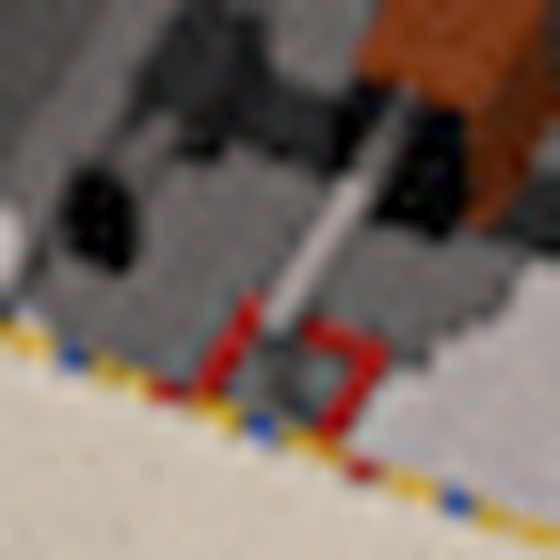

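Emit:
move_arm --pt "-0.08 0 0 0 0 0" --pt "-0.08 0 0 0 0 0" --pt "-0.08 0 0 0 0 0" --pt "-0.08 0 0 0 0 0" --pt "-0.08 0 0 0 0 0"

```text
clock: 12.85
position: [0.5651, 0.0181, 0.0094]
tool_rot: [3.141, -0.001, 0.17]
force: [3.6, 0.7, -2.0]
grip_width: 0.0288
```

Emit:
move_arm --pt "-0.08 0 0 0 0 0" --pt "-0.08 0 0 0 0 0" --pt "-0.08 0 0 0 0 0" --pt "-0.08 0 0 0 0 0" --pt "-0.08 0 0 0 0 0"

```text
clock: 13.35
position: [0.5549, 0.0163, 0.0093]
tool_rot: [3.142, -0.0, 0.17]
force: [4.6, 1.0, -0.8]
grip_width: 0.0291
```

Run:
```python
from h import *
st()
cv2.imwrite(f"pics/s13.png",viewer.grab_frame("scene")[:,:,::-1])
crop("pics/s13.png","pics/s13c.png",190,180,280,260,8)
```

```text
t 13.35 pos [0.5549 0.0163 0.0093] rot [ 3.1415e+00 -1.0000e-04  1.7000e-01] F [ 4.6  1.  -0.8] M [ 0.17 -0.86  0.  ] w 0.0291 q [-0.53  0.77  0.58  1.93 -0.69  0.64 -0.91]
```

View pics/s13c.png

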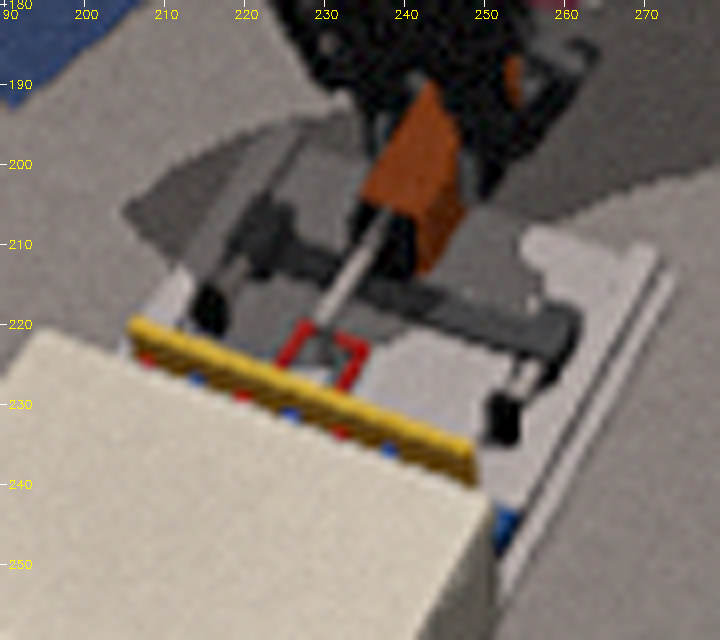

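Emit:
move_arm --pt "-0.08 0 0 0 0 0" --pt "-0.08 0 0 0 0 0" --pt "-0.08 0 0 0 0 0" --pt "-0.08 0 0 0 0 0" --pt "-0.08 0 0 0 0 0"

```text
clock: 13.9
position: [0.545, 0.0146, 0.0093]
tool_rot: [-3.142, -0.0, 0.17]
force: [5.1, 1.6, -1.3]
grip_width: 0.029
```

Emit:
move_arm --pt "-0.08 0 0 0 0 0" --pt "-0.08 0 0 0 0 0" --pt "-0.08 0 0 0 0 0" --pt "-0.08 0 0 0 0 0" --pt "-0.08 0 0 0 0 0"

```text
clock: 14.4
position: [0.5351, 0.0129, 0.0093]
tool_rot: [3.142, -0.0, 0.17]
force: [5.4, 1.2, -1.7]
grip_width: 0.0291
```

Run:
```python
from h import *
st()
cv2.imwrite(f"pics/s14.png",viewer.grab_frame("scene")[:,:,::-1])
crop("pics/s14.png","pics/s14c.png",190,180,280,260,8)
```

```text
t 14.4 pos [0.5351 0.0129 0.0093] rot [ 3.1416 -0.      0.17  ] F [ 5.4  1.2 -1.7] M [ 0.18 -1.   -0.05] w 0.0291 q [-0.53  0.75  0.57  1.99 -0.7   0.61 -0.89]
```

View pics/s14c.png

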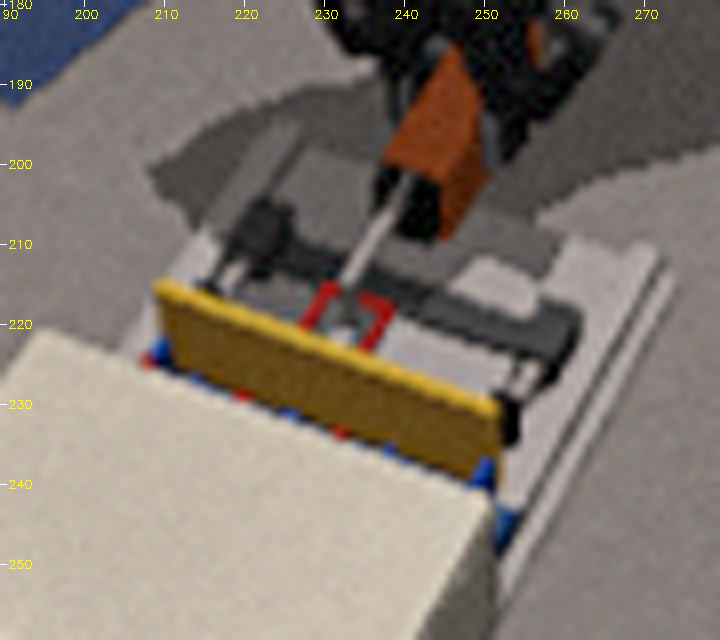

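Emit:
move_arm --pt "-0.06 0 0 0 0 0" --pt "-0.06 0 0 0 0 0" --pt "-0.06 0 0 0 0 0" --pt "-0.06 0 0 0 0 0" --pt "-0.06 0 0 0 0 0"

```text
clock: 14.95
position: [0.5277, 0.0117, 0.0092]
tool_rot: [3.142, 0.0, 0.17]
force: [4.3, 1.4, -1.3]
grip_width: 0.0289
```

Emit:
move_arm --pt "-0.06 0 0 0 0 0" --pt "-0.06 0 0 0 0 0" --pt "-0.06 0 0 0 0 0" --pt "-0.06 0 0 0 0 0"

```text
clock: 15.35
position: [0.5218, 0.0106, 0.0093]
tool_rot: [3.142, 0.0, 0.17]
force: [3.2, 1.9, -1.8]
grip_width: 0.0291
```

Emit:
move_arm --pt "-0.05 0 0 0 0 0" --pt "-0.05 0 0 0 0 0" --pt "-0.05 0 0 0 0 0"

```text
clock: 15.65
position: [0.5187, 0.01, 0.0094]
tool_rot: [3.141, -0.001, 0.17]
force: [8.4, 1.5, -2.5]
grip_width: 0.0286
```

Run:
```python
from h import *
st()
cv2.imwrite(f"pics/s15.png",viewer.grab_frame("scene")[:,:,::-1])
crop("pics/s15.png","pics/s15c.png",190,180,280,260,8)
```

```text
t 15.65 pos [0.5187 0.01   0.0094] rot [ 3.1413e+00 -9.0000e-04  1.7000e-01] F [ 8.4  1.5 -2.5] M [ 0.18 -1.71 -0.09] w 0.0286 q [-0.53  0.73  0.56  2.03 -0.7   0.58 -0.88]
```

View pics/s15c.png

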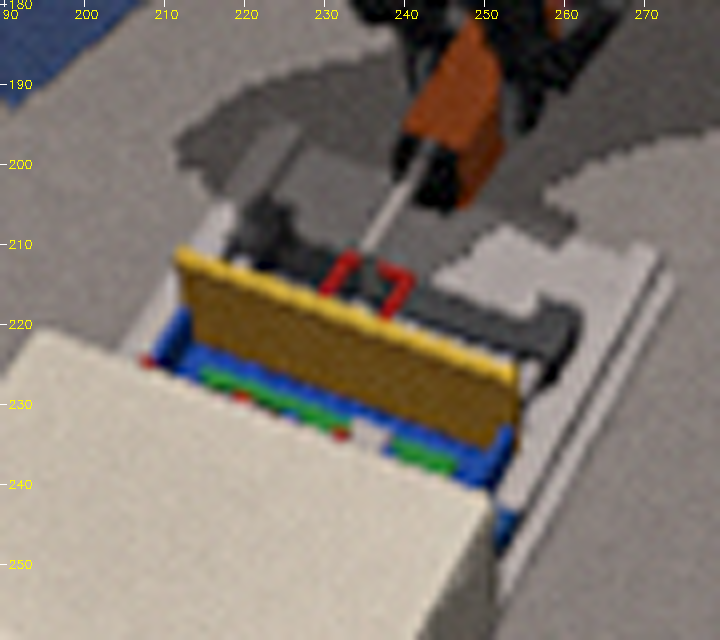

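Emit:
move_arm --pt "-0.04 0 0 0 0 0" --pt "-0.04 0 0 0 0 0"

```text
clock: 15.9
position: [0.5172, 0.0098, 0.0094]
tool_rot: [3.141, -0.002, 0.17]
force: [11.6, 1.3, -4.7]
grip_width: 0.0294
```

Emit:
move_arm --pt "0 0 0 0 0 0" --pt "0 0 0 0 0 0"

```text
clock: 16.1
position: [0.5171, 0.0097, 0.0094]
tool_rot: [3.141, -0.002, 0.17]
force: [9.3, 0.3, -3.6]
grip_width: 0.0291
```

Emit:
move_arm --pt "-0.05 0 0 0 0 0" --pt "-0.05 0 0 0 0 0" --pt "-0.03 0 0 0 0 0" --pt "0 0 0 0 0 0"

```text
clock: 16.5
position: [0.5146, 0.0093, 0.0095]
tool_rot: [3.141, -0.003, 0.17]
force: [12.5, 2.1, -6.0]
grip_width: 0.029
```

Emit:
move_arm --pt "0 0 0 0 0 0" --pt "0 0 0 0 0 0" --pt "0 0 0 0 0 0"

```text
clock: 16.8
position: [0.5147, 0.0093, 0.0095]
tool_rot: [3.141, -0.003, 0.17]
force: [13.8, 2.4, -6.3]
grip_width: 0.029
```

Emit:
move_arm --pt "-0.05 0 0 0 0 0" --pt "0 0 0 0 0 0" --pt "0 0 0 0 0 0" --pt "0 0 0 0 0 0" --pt "0 0 0 0 0 0"

```text
clock: 17.3
position: [0.5137, 0.0091, 0.0096]
tool_rot: [3.141, -0.003, 0.17]
force: [14.2, 2.1, -6.8]
grip_width: 0.0288
```

Emit:
move_arm --pt "0 0 0 0 0 0" --pt "0 0 0 0 0 0" --pt "0 0 0 0 0 0" --pt "0 0 0 0 0 0" --pt "0 0 0 0 0 0"

```text
clock: 17.8
position: [0.5137, 0.0091, 0.0096]
tool_rot: [3.141, -0.003, 0.17]
force: [15.3, 1.8, -5.9]
grip_width: 0.0288
```

Run:
```python
from h import *
st()
cv2.imwrite(f"pics/s16.png",viewer.grab_frame("scene")[:,:,::-1])
crop("pics/s16.png","pics/s16c.png",190,170,280,250,8)
```

```text
t 17.8 pos [0.5137 0.0091 0.0096] rot [ 3.1407 -0.0032  0.1702] F [15.3  1.8 -5.9] M [ 0.39 -2.74 -0.06] w 0.0288 q [-0.53  0.72  0.56  2.04 -0.71  0.57 -0.87]
```

View pics/s16c.png

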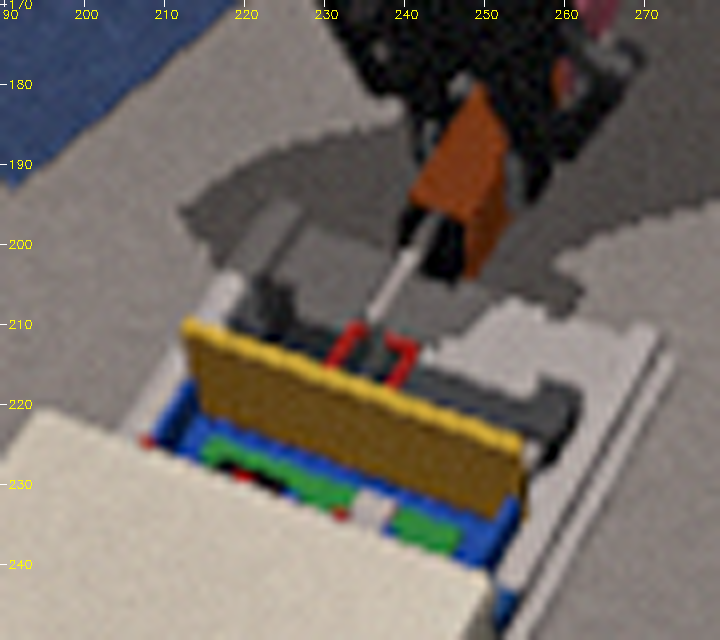

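Emit:
move_arm --pt "0.05 0 0 0 0 0" --pt "0.05 0 0 0 0 0" --pt "0.05 0 0 0 0 0" --pt "0.05 0 0 0 0 0"

```text
clock: 18.25
position: [0.517, 0.0098, 0.0093]
tool_rot: [3.141, -0.0, 0.17]
force: [3.5, 0.2, -1.0]
grip_width: 0.0288
```

Emit:
move_arm --pt "0.05 0 0 0 0 0" --pt "0.05 0 0 0 0 0" --pt "0.05 0 0 0 0 0" --pt "0.04 0 0 0 0 0"

```text
clock: 18.65
position: [0.521, 0.0106, 0.0091]
tool_rot: [-3.141, 0.001, 0.17]
force: [-0.7, -0.4, -0.9]
grip_width: 0.0293
```

Run:
```python
from h import *
st()
cv2.imwrite(f"pics/s17.png",viewer.grab_frame("scene")[:,:,::-1])
im=cv2.imread("pics/s17.png")[195:235,215:255]; cv2.imwrite("pics/s17d.png",cv2.resize(im,None,fx=14,fy=14,interpolation=cv2.INTER_CUBIC))
```

```text
t 18.65 pos [0.521  0.0106 0.0091] rot [-3.1414e+00  9.0000e-04  1.6990e-01] F [-0.7 -0.4 -0.9] M [-0.03 -0.04  0.03] w 0.0293 q [-0.53  0.73  0.56  2.02 -0.7   0.59 -0.88]
```

View pics/s17d.png

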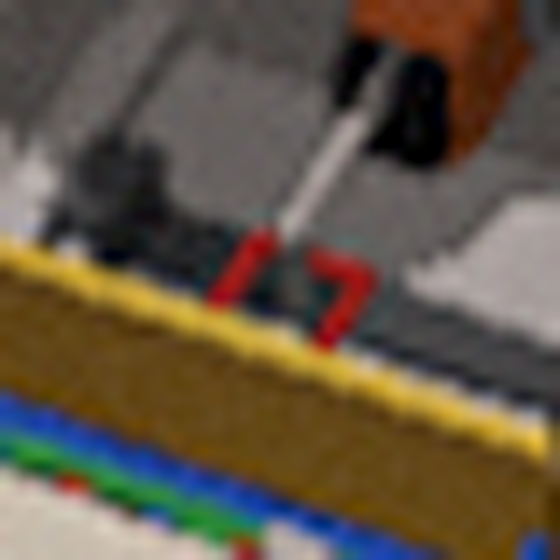

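Emit:
move_arm --pt "0.06 0 0 0 0 0" --pt "0 0 -0.1 0 0 0" --pt "0 0 -0.15 0 0 0" --pt "0 0 -0.2 0 0 0"

```text
clock: 19.1
position: [0.5228, 0.0108, 0.0209]
tool_rot: [-3.142, 0.0, 0.17]
force: [0.8, 0.6, -1.6]
grip_width: 0.0287
```

Emit:
move_arm --pt "0 0 -0.25 0 0 0" --pt "0 0 -0.3 0 0 0" --pt "0 0 -0.4 0 0 0" --pt "0 0 -0.4 0 0 0" --pt "0 0 -0.4 0 0 0"

```text
clock: 19.6
position: [0.523, 0.0109, 0.0653]
tool_rot: [-3.142, -0.0, 0.17]
force: [-0.2, -1.4, -1.7]
grip_width: 0.0294
```

Run:
```python
from h import *
st()
cv2.imwrite(f"pics/s18.png",viewer.grab_frame("scene")[:,:,::-1])
crop("pics/s18.png","pics/s18c.png",190,170,290,260,7)
# target: handle at mat centre; yaw 0.15 ; TCP = centre +3.3mm
y=.12; c,s=np.cos(y),np.sin(y)
plan([.4652+.0033*c,-.3113+.0033*s,.07],y,14)
```

```text
t 19.6 pos [0.523  0.0109 0.0653] rot [-3.1416e+00 -3.0000e-04  1.7000e-01] F [-0.2 -1.4 -1.7] M [ 0.04 -0.   -0.05] w 0.0294 q [-0.6   0.65  0.66  2.   -0.62  0.7  -0.95]
rot deg/row 0.20421099288621108
[-0.311, 0.879, -0.011, -0.0, -0.0, 0.0011]
[-0.308, 0.88, -0.011, -0.0, -0.0, 0.0011]
[-0.304, 0.882, -0.011, -0.0, -0.0, 0.0011]
[-0.301, 0.883, -0.01, -0.0, -0.0, 0.0011]
[-0.298, 0.884, -0.01, -0.0, -0.0, 0.0011]
[-0.295, 0.885, -0.01, -0.0, -0.0, 0.0011]
[-0.292, 0.886, -0.01, -0.0, -0.0, 0.0011]
[-0.289, 0.887, -0.01, -0.0, -0.0, 0.0011]
[-0.286, 0.888, -0.01, -0.0, -0.0, 0.0011]
[-0.282, 0.889, -0.01, -0.0, -0.0, 0.0011]
[-0.279, 0.89, -0.01, -0.0, -0.0, 0.0011]
[-0.276, 0.891, -0.01, -0.0, -0.0, 0.0011]
[-0.273, 0.892, -0.01, -0.0, -0.0, 0.0011]
[-0.27, 0.893, -0.01, -0.0, -0.0, 0.0011]
```

View pics/s18c.png

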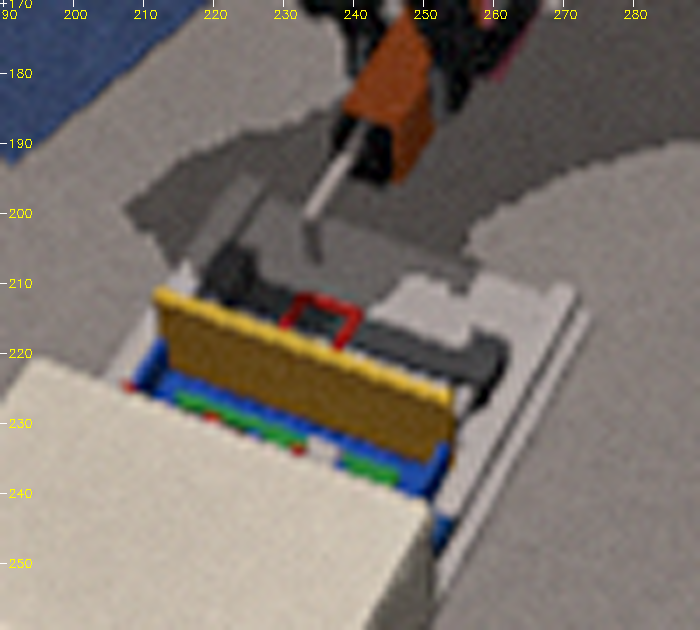

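Emit:
move_arm --pt "-0.31 0.88 0 0 0 0.001" --pt "-0.31 0.88 0 0 0 0.001" --pt "-0.3 0.88 0 0 0 0.001" --pt "-0.3 0.88 0 0 0 0.001" --pt "-0.3 0.88 0 0 0 0.001"

```text
clock: 20.15
position: [0.5032, -0.1047, 0.0645]
tool_rot: [3.142, -0.0, 0.154]
force: [0.9, -0.2, -0.5]
grip_width: 0.0288
```

Emit:
move_arm --pt "-0.3 0.89 0 0 0 0.001" --pt "-0.29 0.89 0 0 0 0.001" --pt "-0.29 0.89 0 0 0 0.001" --pt "-0.29 0.89 0 0 0 0.001" --pt "-0.28 0.89 0 0 0 0.001"

```text
clock: 20.65
position: [0.4837, -0.2202, 0.0645]
tool_rot: [3.142, -0.0, 0.138]
force: [-0.4, 0.1, -1.7]
grip_width: 0.0288
```

Emit:
move_arm --pt "-0.28 0.89 0 0 0 0.001" --pt "-0.28 0.89 0 0 0 0.001" --pt "-0.27 0.89 0 0 0 0.001" --pt "-0.2 0.6 0 0 0 0.001" --pt "0 0 0 0 0 0"

```text
clock: 21.15
position: [0.4685, -0.3061, 0.0646]
tool_rot: [3.14, 0.0, 0.123]
force: [0.9, 0.0, -0.4]
grip_width: 0.0288
```

Run:
```python
from h import *
st()
y=.124; c,s=np.cos(y),np.sin(y)
plan([.4652+.0033*c,-.3113+.0033*s,-.01],y,5)
```

```text
t 21.15 pos [ 0.4685 -0.3061  0.0646] rot [3.1403e+00 1.0000e-04 1.2310e-01] F [ 0.9  0.  -0.4] M [ 0.04 -0.04 -0.01] w 0.0288 q [ 0.04  0.69  0.62  1.9  -0.58  0.74 -0.44]
rot deg/row 0.018130542898019786
[-0.005, 0.037, 0.597, 0.0001, 0.0, -0.0001]
[-0.005, 0.038, 0.597, 0.0001, 0.0, -0.0001]
[-0.005, 0.038, 0.597, 0.0001, 0.0, -0.0001]
[-0.005, 0.038, 0.597, 0.0001, 0.0, -0.0001]
[-0.005, 0.038, 0.597, 0.0001, 0.0, -0.0001]
```

Emit:
move_arm --pt "0 0 0.7 0 0 0" --pt "0 0 0.7 0 0 0" --pt "0 0 0.7 0 0 0" --pt "0 0 0.6 0 0 0" --pt "0 0 0.3 0 0 0"

```text
clock: 21.65
position: [0.4691, -0.303, -0.0119]
tool_rot: [-3.141, 0.001, 0.127]
force: [-0.5, 0.1, -0.6]
grip_width: 0.0289
```

Run:
```python
from h import *
st()
y=.124; c,s=np.cos(y),np.sin(y)
plan([.4652+.0033*c,-.3113+.0033*s,-.022],y,3)
cv2.imwrite(f"pics/s19.png",viewer.grab_frame("scene")[:,:,::-1])
crop("pics/s19.png","pics/s19c.png",140,80,240,190,7)
```

```text
t 21.65 pos [ 0.4691 -0.303  -0.0119] rot [-3.1408e+00  1.0000e-03  1.2660e-01] F [-0.5  0.1 -0.6] M [-0.05 -0.08  0.02] w 0.0289 q [ 0.11  0.8   0.51  1.93 -0.67  0.6  -0.37]
rot deg/row 0.055314721091771095
[-0.022, 0.103, 0.135, -0.0001, 0.0001, 0.0003]
[-0.021, 0.103, 0.135, -0.0001, 0.0001, 0.0003]
[-0.021, 0.103, 0.135, -0.0001, 0.0001, 0.0003]
```

View pics/s19c.png

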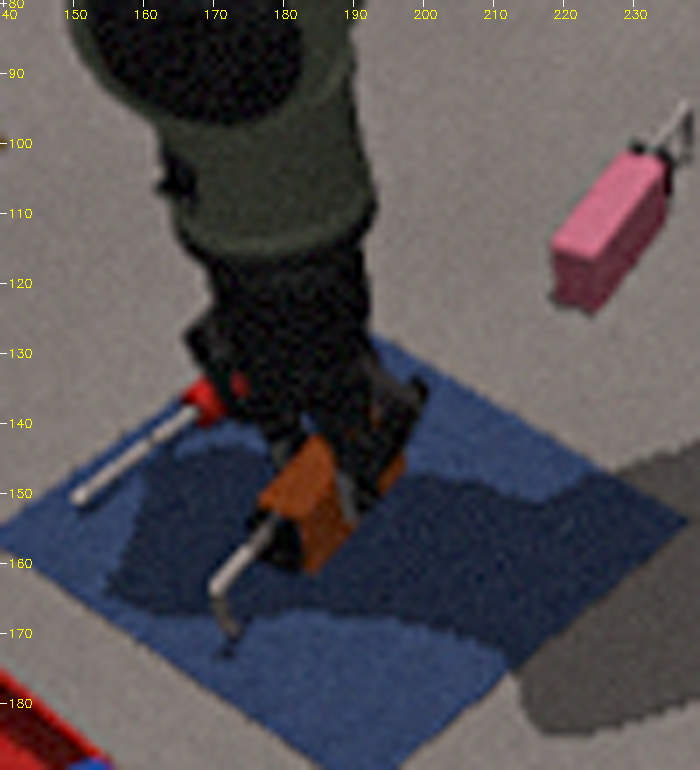

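Emit:
move_arm --pt "-0.03 0.15 0 0 0 0" --pt "-0.03 0.15 0.1 0 0 0" --pt "0 0 0.1 0 0 0" --pt "0 0 0.1 0 0 0" --pt "0 0 0 0 0 0"

```text
clock: 22.2
position: [0.4687, -0.3112, -0.0184]
tool_rot: [-3.141, 0.0, 0.126]
force: [0.4, 0.3, -1.7]
grip_width: 0.0288
```

Emit:
move_arm --pt "0 0 0.08 0 0 0" --pt "0 0 0.06 0 0 0" --pt "0 0 0 0 0 0"

```text
clock: 22.5
position: [0.4688, -0.3112, -0.0219]
tool_rot: [-3.141, 0.0, 0.126]
force: [0.2, -0.2, -0.9]
grip_width: 0.0285
```

Emit:
move_arm --pt "0 0 0.04 0 0 0" --pt "0 0 0.04 0 0 0"

```text
clock: 22.7
position: [0.4688, -0.3114, -0.0238]
tool_rot: [3.142, -0.0, 0.126]
force: [0.1, 0.1, -1.0]
grip_width: 0.0289
```

Emit:
move_arm --pt "0 0 0.03 0 0 0" --pt "0 0 0 0 0 0"

```text
clock: 22.9
position: [0.4688, -0.3114, -0.0246]
tool_rot: [-3.142, 0.0, 0.126]
force: [-0.0, -1.0, -1.5]
grip_width: 0.0291
```

Emit:
move_arm --pt "0 0 0.03 0 0 0" --pt "0 0 0 0 0 0"

```text
clock: 23.1
position: [0.4688, -0.3114, -0.0246]
tool_rot: [-3.141, -0.0, 0.126]
force: [-3.4, 4.0, 14.3]
grip_width: 0.029
```

Run:
```python
from h import *
st()
```

```text
t 23.1 pos [ 0.4688 -0.3114 -0.0246] rot [-3.1414e+00 -5.0000e-04  1.2590e-01] F [-3.4  4.  14.3] M [0.65 0.72 0.02] w 0.029 q [ 0.14  0.82  0.49  1.92 -0.69  0.58 -0.35]
```

Emit:
move_arm --pt "0 0 -0.02 0 0 0" --pt "0 0 0 0 0 0"

```text
clock: 23.3
position: [0.4689, -0.3114, -0.0246]
tool_rot: [3.141, -0.0, 0.126]
force: [-1.1, 1.0, 5.1]
grip_width: 0.0292
```

Emit:
move_arm --pt "0 0 0 0 0 0" --pt "0 0 0 0 0 0" --pt "0 0 0 0 0 0" --pt "0 0 0 0 0 0" --pt "0 0 0 0 0 0" --claw -1 --force 20

```text
clock: 23.8
position: [0.4688, -0.3114, -0.0248]
tool_rot: [3.142, 0.0, 0.126]
force: [-0.3, -1.0, 0.3]
grip_width: 0.0857
```

Emit:
move_arm --pt "0 0 -0.2 0 0 0" --pt "0 0 -0.4 0 0 0" --pt "0 0 -0.7 0 0 0" --pt "0 0 -0.9 0 0 0" --pt "0 0 -1 0 0 0"

```text
clock: 24.3
position: [0.4685, -0.3113, 0.0566]
tool_rot: [-3.141, 0.0, 0.126]
force: [-0.3, 0.7, 0.9]
grip_width: 0.0852
```

Emit:
move_arm --pt "-0.4 0 -1 0 0 0" --pt "-0.4 0 -1 0 0 0" --pt "-0.4 0 -1 0 0 0" --pt "0 0 -0.6 0 0 0" --pt "0 0 0 0 0 0"

```text
clock: 24.8
position: [0.4397, -0.3157, 0.1478]
tool_rot: [3.14, -0.003, 0.126]
force: [-0.1, -0.2, 0.1]
grip_width: 0.0857
```

Run:
```python
from h import *
st()
for n in["scene","top"]: cv2.imwrite(f"pics/{n}20.png",viewer.grab_frame(n)[:,:,::-1])
crop("pics/scene20.png","pics/s20c.png",140,80,240,190,7)
```

```text
t 24.8 pos [ 0.4397 -0.3157  0.1478] rot [ 3.14   -0.0032  0.1256] F [-0.1 -0.2  0.1] M [-0.01 -0.08  0.02] w 0.0857 q [-0.    0.55  0.73  1.9  -0.48  0.87 -0.47]
```

View pics/s20c.png

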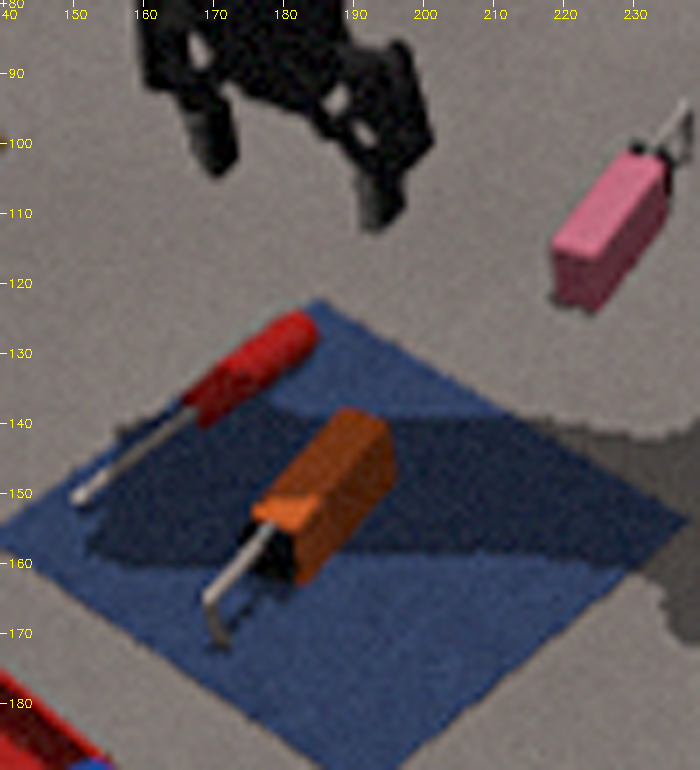

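View pics/top20.png

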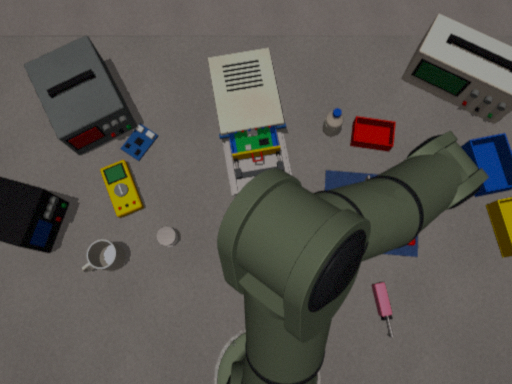

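View pics/scene20.png

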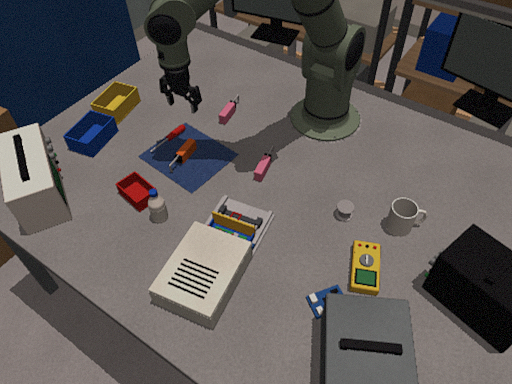

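Run:
```python
from h import *
print(atz("scene",(185.5,146.5),.047), atz("scene",(190.6,148.7),.047),"(second: same face at start, was .4647,-.2893)")
print(workorder.job_done())
```

```text
[ 0.46572298 -0.30977144  0.047     ] [ 0.46405561 -0.28727349  0.047     ] (second: same face at start, was .4647,-.2893)
the job is handed in; nothing more can be done
None
```

The job is done and handed in after about 25 s of the 72 s allowed. The tray is drawn out and the hook tool is back on the mat.

**What I did**
- **Pull:** I gripped the orange hook tool and lowered its prong into the pull loop. I dragged the tray slowly, with about 4–6 N of drag, until it met its sprung stop. I then held it still for about 1 s at 14–15 N.
- **Return:** I eased off until the force read zero and unhooked. I set the tool upright on the mat and backed the arm away with the gripper open.

**Last checks**
- **Hook position:** The last scene picture shows the hook upright, with its handle at about (0.466, -0.310) m. I measured the mat's middle at (0.465, -0.311) m.
- **Tray and bystanders:** Both final pictures show the tray still drawn out, and nothing else looks moved. In the top view the arm hid most of the mat and one of the pink look-alikes, so only the scene picture confirms those.

**What failed or disagreed**
- **First grasp missed:** The fingers are about 35–40 mm higher than the reported tool position, so they closed just above the handle. I corrected the height from the pictures, and the second grasp held at 29 mm. The fingers may have brushed the handle's top, but the handle had not moved.
- **Loop position:** The two cameras disagreed by about 5 mm on the loop. I aimed between them, and the prong went in without contact.
- **Setting down:** Contact force rose briefly to about 14 N. I backed off before opening the gripper.

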